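# Free the seized valve plugs and send the block to the wash station

## Task

Slide the sled with the white valve block from where it is parked to the blue pulling station, so that it clicks into the detent. There work every seized plug out of the block by twisting it back and forth while pulling gently, so that the block stays down on its sled, and lay each plug in the steel tray. When all plugs are in the tray, slide the sled on to the green washing station, leaving the dropper bottle and the jar where they stand.

Things in the scene. Friction and masses are not known exactly. Their poses are not given: they have to be found in the camera images.
- rail: Fixed slide rail, aluminium bed 94 x 400 x 8 mm with two round rods. Origin: centre of its underside, on the table; y along the rail in the sled's direction of travel, x across it towards the tray, z up. Coloured marks on the bed's -x edge are the stations (white parking, blue pulling, green washing); the sled's red pointer stands over the mark it is at.
- sled (a joint): Travel of the grey sled along the rail's +y, m, 0 (parked at the white mark) to 0.164 (stop). Blue pulling station 0.085 and green washing station 0.160 each have a spring detent with about 1 mm play that the sled clicks into; going in or out takes about 9 to 12 N, free running about 2 N. It starts at 0.
- grip_post_top (a point): Centre of the top of the black grip post that stands on the sled's trailing (-y) end: 20 mm across the rail (x), 16 mm along it (y), 50 mm tall, top 81 mm above the table; nothing stands beside it in x. Push it, or pinch it from above and slide. Its axes are the rail's axes.
- block (a joint): How far the white valve block has risen off the sled, m, 0 = seated. The block (46 x 176 x 50 mm, top face 84 mm above the table) rides with the sled, guided upright but not screwed down: its weight and springs hold it with only about 16 N, then 250 N/m; it sinks back when let go.
- socket_0 (a point): Mouth of bore 0 in the block's top (60 mm apart along the rail, 0 trailing, 2 leading); axes as the rail. May be empty. Shoes in it grip a plug's 14 mm shaft by friction: a straight pull takes 25 to 35 N and lifts the block instead; while turned (0.15 to 0.3 N m, no limit) the plug yields to a light pull, about 2 mm per 1 rad either way. Loose when 20 mm up, clear at 50 mm.
- socket_1 (a point): Mouth of bore 1 in the block's top (60 mm apart along the rail, 0 trailing, 2 leading); axes as the rail. May be empty. Shoes in it grip a plug's 14 mm shaft by friction: a straight pull takes 25 to 35 N and lifts the block instead; while turned (0.15 to 0.3 N m, no limit) the plug yields to a light pull, about 2 mm per 1 rad either way. Loose when 20 mm up, clear at 50 mm.
- socket_2 (a point): Mouth of bore 2 in the block's top (60 mm apart along the rail, 0 trailing, 2 leading); axes as the rail. May be empty. Shoes in it grip a plug's 14 mm shaft by friction: a straight pull takes 25 to 35 N and lifts the block instead; while turned (0.15 to 0.3 N m, no limit) the plug yields to a light pull, about 2 mm per 1 rad either way. Loose when 20 mm up, clear at 50 mm.
- plug_0: Blue-headed valve plug, 60 g, 85 mm long, seized in socket_0 at the start (may be absent). Origin on its axis under the collar (on the block's top when home); z out of the bore. Collar 22 mm dia, z 0 to 5; flat thumb grip z 7 to 37, 10 mm thick (x), 32 mm wide (y, roughly along the rail at start); shaft 14 mm dia to z = -23, then a 10 mm dia tail to z = -48 mm.
- plug_1: Red-headed valve plug, 60 g, 85 mm long, seized in socket_1 at the start (may be absent). Origin on its axis under the collar (on the block's top when home); z out of the bore. Collar 22 mm dia, z 0 to 5; flat thumb grip z 7 to 37, 10 mm thick (x), 32 mm wide (y, roughly along the rail at start); shaft 14 mm dia to z = -23, then a 10 mm dia tail to z = -48 mm.
- plug_2: Yellow-headed valve plug, 60 g, 85 mm long, seized in socket_2 at the start (may be absent). Origin on its axis under the collar (on the block's top when home); z out of the bore. Collar 22 mm dia, z 0 to 5; flat thumb grip z 7 to 37, 10 mm thick (x), 32 mm wide (y, roughly along the rail at start); shaft 14 mm dia to z = -23, then a 10 mm dia tail to z = -48 mm.
- tray: Loose open steel tray, 130 (x) x 200 (y) x 24 mm high, walls and floor 4 mm thick, beside the rail. Origin: centre of its underside; z up.
- dropper: Loose white dropper bottle with red bulb, 37 mm dia x 102 mm, bystander near the rail's trailing end. Origin: centre of its underside.
- jar: Loose white lidded jar, 63 mm dia x 86 mm, bystander beyond the tray. Origin: centre of its underside.

How it is judged (in metres and radians):
On the way, in this order (a step that is already met when the one before it is completed fails the run):
1. the sled stands in the detent of the blue pulling station with the plugs still in the block (value of joint sled between 0.08 and 0.09 m and z of plug_0 in the frame of socket_0 below 0.012 m and z of plug_1 in the frame of socket_1 below 0.012 m and z of plug_2 in the frame of socket_2 below 0.012 m), for 0.2 s.
2. every plug has been freed and lies in the tray, the sled still at the pulling station (x of plug_0 in the frame of tray between -0.061 and 0.061 m and y of plug_0 in the frame of tray between -0.096 and 0.096 m and z of each of plug_0, plug_1, plug_2 in the frame of tray below 0.045 m and linear speed of each of plug_0, plug_1, plug_2 below 0.03 m/s and x of plug_1 in the frame of tray between -0.061 and 0.061 m and y of plug_1 in the frame of tray between -0.096 and 0.096 m and x of plug_2 in the frame of tray between -0.061 and 0.061 m and y of plug_2 in the frame of tray between -0.096 and 0.096 m and value of joint sled between 0.08 and 0.09 m), for 0.2 s.
At the end, for the whole second after the job is handed in: The sled stands at the green washing station (0.160 m, within 5 mm), the block is seated on it (risen less than 4 mm), and every plug present lies at rest inside the tray (its origin within the tray's walls and less than 45 mm above the tray's underside) (value of joint sled between 0.155 and 0.165 m and value of joint block below 0.004 m and x of plug_0 in the frame of tray between -0.061 and 0.061 m and y of plug_0 in the frame of tray between -0.096 and 0.096 m and z of each of plug_0, plug_1, plug_2 in the frame of tray below 0.045 m and linear speed of each of plug_0, plug_1, plug_2 below 0.03 m/s and x of plug_1 in the frame of tray between -0.061 and 0.061 m and y of plug_1 in the frame of tray between -0.096 and 0.096 m and x of plug_2 in the frame of tray between -0.061 and 0.061 m and y of plug_2 in the frame of tray between -0.096 and 0.096 m); the robot touches nothing.
It fails at once if the valve block is pulled up more than 10 mm off its sled (value of joint block above 0.01 m).
It fails at once if the dropper bottle is moved more than 30 mm (distance of dropper from where it was at the start of the episode above 0.03 m).
It fails at once if the jar is moved more than 30 mm (distance of jar from where it was at the start of the episode above 0.03 m).
Of plug_0, plug_1, plug_2 only 2 to 3 are there at a start; the rules pass over those that are not, and their reading is None.
At some moment in a run one of tray may be knocked a few centimetres aside while the robot is not near it.
Once in a run the grip may slacken for a moment while it holds something.
It also fails if it takes over 210 s, if anything falls off the work surface, if the arm or the gripper's body presses on something with over 40 N, if the wrist force passes 120 N, or if a joint passes its speed limit or range.

## Robot

A 6-joint arm with a two-finger parallel gripper is mounted at the origin on a cart in front of the work surface, level with it; the furniture and walls round the work are solid. World frame = base frame: x ahead of the robot, y to its left, z up, the work surface at z = 0. Lengths are in m, angles in degrees, forces in N, time in s.
With the tool pointing down it reaches from about 0.25 to 0.725 m from the base axis. Payload 9.7 kg.
Tool frame: the origin (TCP) lies midway between the tips of the shut fingers; the grasp point (between the pads) lies 19 mm behind it (bot.pinch_z is the distance from the TCP to the grasp point, in m); z points along the fingers, x is the direction in which the jaws open and shut, and the axes are right-handed (so a half turn about z gives the same grasp; the last joint's range is limited). The gripper opens to 85 mm and grips with 20 to 120 N. Pads are 22 mm wide; open, the fingers measure 114 mm over their backs; the gripper's body (76 mm by 85 mm) begins 54 mm behind the grasp point. The pads swing forward as they close: fully open they stand 13 mm farther back than shut.
Start: joints at [-76.433, 4.979, 10.078, 95.1, 0, 90], TCP at [0.129, -0.535, 0.231] pointing down, gripper open.
Joint ranges: [-179.16, 179.16], [-48.56, 103.87], [-65.8, 70.77], [-126.05, 130.52], [-82.76, 87.17], [-180, 180]. Speed limits (degrees/s): [127.2, 127.2, 147.25, 180, 180, 180].

## Interface

Orientations are given as [roll, pitch, yaw] about the fixed x, y, z axes, in that order (R = Rz(yaw) Ry(pitch) Rx(roll)).
In Python, from workcell import bot gives the robot as it stands. The module is installed in compiled form; this text tells all that it offers.
- The arm moves only by the shell command python3 -m pendant 'ROWS' [FORCE]. ROWS is JSON, a list of rows, each a list of 7 numbers: the shift along the tool's x, y, z scaled (see below), then the turn, a rotation vector about the tool's x, y, z scaled (see below), then the closure, from 0 (fully open) to 1 (shut). In form: [[tx, ty, tz, wx, wy, wz, jaw], ...]. A call has 1 to 12 rows; each row shifts and turns the pose as measured when the row begins, along the tool's axes as they then stand; what a row does not reach is not made up. The controller multiplies each number of a shift by 0.25 m and each number of a turn by pi rad. A row lasts 1/10 s, in which the tool goes at most 50 mm and 8.59 degrees, less where a joint would pass 70% of its speed; a pose out of reach is approached as far as the arm can. A call with a number of a shift or a turn outside -1 to 1 is refused whole. A call with a gripper value outside its range is refused whole. The fingers move at their own pace and stop on an object; FORCE is the grip in N (left out, the last holds). Time passes only in rows, so rows that do not move let the fingers close. It gives the time, the measured TCP pose, the force and the opening at its end, in the units of the state.
- bot.get_obs(): the state, without advancing time (a new reading comes with each control period).
- bot.camera(name): name is "side" or "top" or "wrist"; returns the picture (400x640x3 uint8, red, green, blue); there is no depth.
- bot.calibration(name): a dict with "intrinsics" (3x3 intrinsics, pixels), "k1" (the pictures are not rectified: a ray, as slopes to the right and down, at radius r is drawn at 1 + k1 r^2 times it, then the intrinsics apply), "xyz" and "attitude" of the camera in the world. Camera axes: x right, y up, looking along -z (the intrinsics and any distortion apply to the point x, -y, -z); pixel columns grow to the right and rows downward; lengths in m; the calibration is good to about 2 mm. A picture is of the moment at which its call begins: read the wrist's pose just before it. calibration takes no time and is no camera call; for the wrist camera it gives the pose at the moment of the call.
- bot.job_done(): hands the job in, once; it reports no verdict.
The state is a dict: "time": time; "q": joint angles; "qd": joint speeds; "joint_efforts": joint torques, N m; "ee_pos": TCP position; "tcp_rot": TCP orientation; "wrist_force": force on the tool from outside, world axes, zero at the start; "torque": the same for the moment, N m; "opening": finger opening in m.
Only numpy, scipy, OpenCV 4.12 (cv2) and the standard library are available. Lean on these libraries where they do the work, as an engineer would, in place of code of your own. Each camera call takes 0.05 s, during which the arm holds its last target.

## Working session

There is one attempt and no reset: what is moved stays moved. The work goes in short steps, Python scripts to look and compute and a shell command to move; the robot and the scene stay as the last step left them, time stands still between calls to the robot, and variables do not carry over. Pictures are saved under pics/ and viewed, and the job is handed in when it is done.

```bash
ls; mkdir -p pics
python3 - <<'E'
from workcell import bot
import cv2, numpy as np
o=bot.get_obs(); print(o); print(bot.pinch_z)
for n in ("side","top","wrist"):
    c=bot.calibration(n); print(n,c)
    cv2.imwrite(f"pics/{n}0.png",bot.camera(n)[:,:,::-1])
E
```

```text
pics
{'time': 0.0, 'q': array([-7.64312059e+01,  5.01063100e+00,  1.00345454e+01,  9.50981916e+01,
        1.83650001e-03,  9.00005962e+01]), 'qd': array([-0.04021921,  0.05047571, -0.0357757 ,  0.0285907 , -0.07533448,
        0.14177641]), 'joint_efforts': array([-9.91179149e-04, -5.20381057e+01,  4.64806330e+01,  1.61302550e-02,
       -1.34362713e-04, -6.74567900e-06]), 'ee_pos': array([ 0.12899444, -0.53443369,  0.23058838]), 'tcp_rot': array([-1.79998164e+02,  7.42771785e-02, -7.64318021e+01]), 'wrist_force': array([-0.30279499, -0.14529052, -0.26039641]), 'torque': array([-0.01971896, -0.02869699, -0.02178392]), 'opening': 0.08556221844859271}
0.0187
side {'intrinsics': array([[485.05810956,   0.        , 329.42373152],
       [  0.        , 485.05810956, 202.05619077],
       [  0.        ,   0.        ,   1.        ]]), 'k1': -0.1297283251114634, 'xyz': array([ 0.25868266, -1.1081971 ,  0.44175506]), 'attitude': array([ 69.47872263,  -0.54566858, -18.647471  ])}
top {'intrinsics': array([[517.75481328,   0.        , 320.38656556],
       [  0.        , 517.75481328, 199.5089549 ],
       [  0.        ,   0.        ,   1.        ]]), 'k1': 0.034535389430702286, 'xyz': array([ 0.36966774, -0.22124857,  1.13979123]), 'attitude': array([ 11.2350238 ,   1.65107157, -90.74329954])}
wrist {'intrinsics': array([[316.10133797,   0.        , 314.83732927],
       [  0.        , 316.10133797, 200.43207996],
       [  0.        ,   0.        ,   1.        ]]), 'k1': -0.03690954810258847, 'xyz': array([ 0.2094178 , -0.51480681,  0.37310446]), 'attitude': array([-1.88591733e+01,  4.19396832e-03, -7.64595668e+01])}
```

View pics/side0.png

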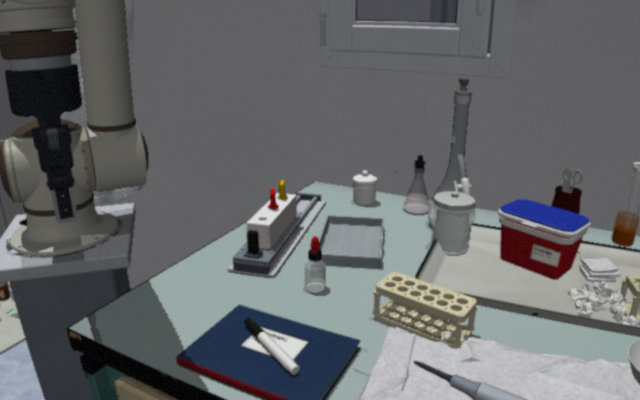

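View pics/top0.png

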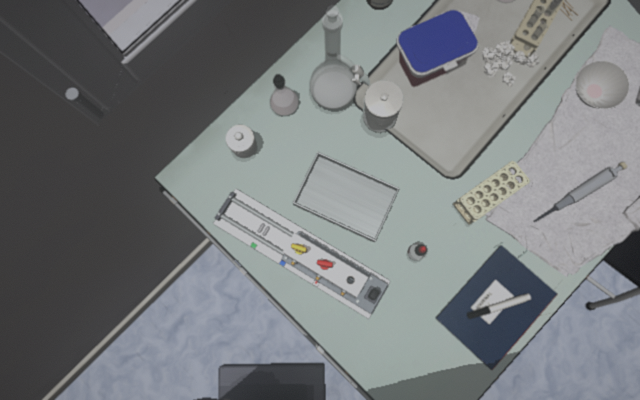

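View pics/wrist0.png

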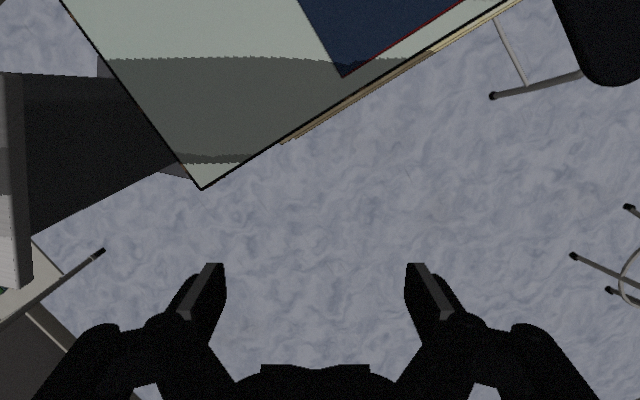

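```bash
cat > h.py <<'E'
from workcell import bot
import cv2, numpy as np
from scipy.spatial.transform import Rotation as R
def cal(n):
    c=bot.calibration(n); return c
def ray(c,uv):
    p=cv2.undistortPoints(np.array([[uv]],float),c['intrinsics'],np.array([c['k1'],0,0,0.]))[0,0]
    d=R.from_euler('xyz',c['attitude'],degrees=True).apply([p[0],-p[1],-1.])
    return np.array(c['xyz']),d
def onz(c,uv,z):
    o,d=ray(c,uv); return o+d*(z-o[2])/d[2]
def proj(c,P):
    Rm=R.from_euler('xyz',c['attitude'],degrees=True)
    q=Rm.inv().apply(np.atleast_2d(P)-c['xyz']); q=q*[1,-1,-1]
    return cv2.projectPoints(q,np.zeros(3),np.zeros(3),c['intrinsics'],np.array([c['k1'],0,0,0.]))[0][:,0]
def crop(n,im,x0,y0,x1,y1,s,name):
    cv2.imwrite(f"pics/{name}.png",cv2.resize(im[y0:y1,x0:x1,::-1],None,fx=s,fy=s,interpolation=cv2.INTER_CUBIC))
E
python3 - <<'E'
from h import *
im=cv2.imread('pics/top0.png')[:,:,::-1]
crop('top',im,200,140,430,330,3.4,'topz0')
c=cal('top')
for nm,uv,z in [('bedright',(371,317),.008),('postTop',(374,294),.081),('hole0',(350,280),.084),('green',(253,246),.008),('blue',(283,263),.008),('white',(317,281),.008)]:
    print(nm,onz(c,uv,z).round(4))
E
```

```text
bedright [ 0.3387 -0.2957  0.008 ]
postTop [ 0.3854 -0.2984  0.081 ]
hole0 [ 0.4136 -0.251   0.084 ]
green [ 0.4936 -0.0421  0.008 ]
blue [ 0.4554 -0.1082  0.008 ]
white [ 0.4156 -0.1819  0.008 ]
```

View pics/topz0.png

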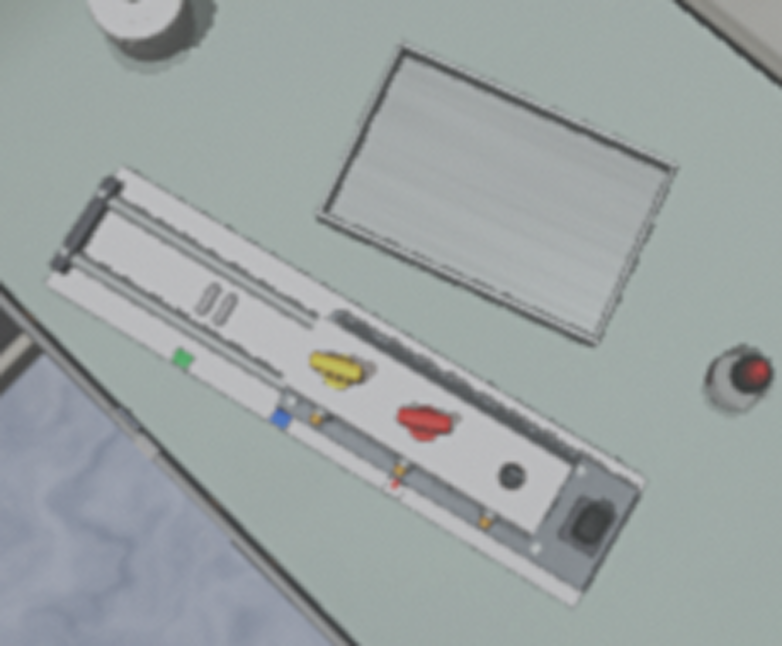

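Run:
```python
from h import *
im=cv2.imread('pics/top0.png')[:,:,::-1].copy()
c=cal('top')
P=lambda u,v,z:onz(c,(200+u/3.4-.35,140+v/3.4-.35),z)
cor=[P(125,168,.008),P(48,283,.008),P(575,605,.008),P(645,485,.008)]
for k in cor: print(k.round(4))
y=(cor[0]-cor[3]+cor[1]-cor[2]);print('yaw of rail y',np.degrees(np.arctan2(y[1],y[0])), 'len',np.linalg.norm(y)/2, np.linalg.norm(cor[0]-cor[1]), np.linalg.norm(cor[2]-cor[3]))
print('centre',np.mean(cor,0))
hsv=cv2.cvtColor(im,cv2.COLOR_RGB2HSV)
def blob(lo,hi,box,z,nm):
    m=cv2.inRange(hsv,lo,hi); k=np.zeros_like(m); x0,y0,x1,y1=box; k[y0:y1,x0:x1]=m[y0:y1,x0:x1]
    yy,xx=np.nonzero(k); print(nm,len(xx),xx.mean(),yy.mean(),onz(c,(xx.mean(),yy.mean()),z).round(4)); return xx,yy
blob((50,100,60),(75,255,255),(245,235,265,255),.008,'green')
blob((100,100,60),(130,255,255),(275,250,295,275),.008,'blue')
blob((0,120,60),(8,255,255),(312,278,322,288),.008,'pointer')
r=blob((0,120,60),(8,255,255),(312,250,340,275),.11,'red')
r2=blob((22,120,60),(35,255,255),(285,235,312,256),.11,'yel')
p=blob((0,0,0),(180,255,60),(360,280,390,305),.081,'post')
print('tray')
for u,v in [(404,44),(320,217),(597,345),(677,168)]: print(P(u,v,.024).round(4))
print('dropper',P(738,385,.02),'jar',P(150,30,.0))
```

```text
[ 0.6224 -0.0031  0.008 ]
[0.5465 0.0459 0.008 ]
[ 0.3375 -0.291   0.008 ]
[ 0.4108 -0.3375  0.008 ]
yaw of rail y 57.92231786808971 len 0.39608744561047216 0.09035542295543088 0.08681372028940358
centre [ 0.47930612 -0.14642631  0.008     ]
green 10 253.2 245.0 [ 0.4958 -0.0425  0.008 ]
blue 18 282.1666666666667 262.72222222222223 [ 0.4561 -0.1064  0.008 ]
pointer 0 nan nan [nan nan nan]
red 81 324.679012345679 263.9382716049383 [ 0.4446 -0.201   0.11  ]
yel 78 298.78205128205127 248.14102564102564 [ 0.4767 -0.1499  0.11  ]
post 0 nan nan [nan nan nan]
tray
[ 0.6989 -0.1891  0.024 ]
[ 0.584  -0.1333  0.024 ]
[ 0.4981 -0.309   0.024 ]
[ 0.612  -0.3644  0.024 ]
dropper [ 0.47190516 -0.39719315  0.02      ] jar [ 0.71942293 -0.01678371  0.        ]<stdin>:12: RuntimeWarning: Mean of empty slice.
  ret = ret.dtype.type(ret / rcount)
```

```bash
cat > go.py <<'E'
# prints delta (tool axes, pendant units) to a target pose; helper for writing rows
from h import *
import sys
def delta(p,yaw=None,n=None):
    o=bot.get_obs(); Rm=R.from_euler('xyz',o['tcp_rot'],degrees=True)
    d=np.array(p)-o['ee_pos']; t=Rm.inv().apply(d)/.25
    y=0
    if yaw is not None:
        T=R.from_euler('xyz',[180,0,yaw],degrees=True); w=(Rm.inv()*T).as_rotvec()
    else: w=np.zeros(3)
    nt=int(np.ceil(np.linalg.norm(d)/.05)); nr=int(np.ceil(np.degrees(np.linalg.norm(w))/8.5))
    print('tot t',t.round(4),'tot w',(w/np.pi).round(4),'rows',nt,nr,'t/row',(t/max(nt,1)).round(4),'w/row',(w/np.pi/max(nr,1)).round(4))
def st():
    o=bot.get_obs(); print('t',round(o['time'],2),'p',o['ee_pos'].round(4),'rot',o['tcp_rot'].round(2),'F',o['wrist_force'].round(2),'T',o['torque'].round(2),'op',round(o['opening'],4),'q',o['q'].round(1))
if __name__=='__main__':
    a=[float(x) for x in sys.argv[1:]]; st(); 
    if a: delta(a[:3],a[3] if len(a)>3 else None)
E
python3 go.py 0.375 -0.305 0.2 -32
```

```text
t 0.15 p [ 0.129  -0.5345  0.2307] rot [-1.800e+02  6.000e-02 -7.643e+01] F [-0.16 -0.37 -0.07] T [ 0.04  0.03 -0.04] op 0.0853 q [-76.4   5.   10.   95.1   0.   90. ]
tot t [-0.6614 -1.1719  0.1237] tot w [-1.000e-04  3.000e-04 -2.469e-01] rows 7 6 t/row [-0.0945 -0.1674  0.0177] w/row [-0.      0.0001 -0.0411]
```

```bash
python3 -m pendant '[[-0.0827,-0.1465,0.0155,0,0,0,0],[-0.0827,-0.1465,0.0155,0,0,0,0],[-0.0827,-0.1465,0.0155,0,0,0,0],[-0.0827,-0.1465,0.0155,0,0,0,0],[-0.0827,-0.1465,0.0155,0,0,0,0],[-0.0827,-0.1465,0.0155,0,0,0,0],[-0.0827,-0.1465,0.0155,0,0,0,0],[-0.0827,-0.1465,0.0155,0,0,0,0]]'; python3 -m pendant '[[0,0,0,0,0,-0.042,0],[0,0,0,0,0,-0.042,0],[0,0,0,0,0,-0.042,0],[0,0,0,0,0,-0.042,0],[0,0,0,0,0,-0.042,0],[0,0,0,0,0,-0.042,0]]'
python3 go.py 0.386 -0.298 0.15 -32
python3 - <<'E'
from h import *
im=bot.camera('wrist'); cv2.imwrite('pics/w1.png',im[:,:,::-1])
E
```

```text
time: 0.95
ee_pos: [0.3798, -0.2997, 0.1962]
tcp_rot: [179.9, 0.2, -77.0]
wrist_force: [0.2, -1.0, -0.8]
opening: 0.0854
time: 1.55
ee_pos: [0.3835, -0.2938, 0.1938]
tcp_rot: [-179.8, 0.4, -29.6]
wrist_force: [-0.8, -0.2, 0.8]
opening: 0.0854
t 1.55 p [ 0.3835 -0.2938  0.1938] rot [-179.83    0.39  -29.55] F [-0.77 -0.2   0.85] T [-0.   -0.01  0.  ] op 0.0854 q [-37.5  -4.4  -3.5  91.3   0.1  82. ]
tot t [0.018  0.0103 0.1749] tot w [-0.0009  0.0022  0.0136] rows 1 1 t/row [0.018  0.0103 0.1749] w/row [-0.0009  0.0022  0.0136]
```

View pics/w1.png

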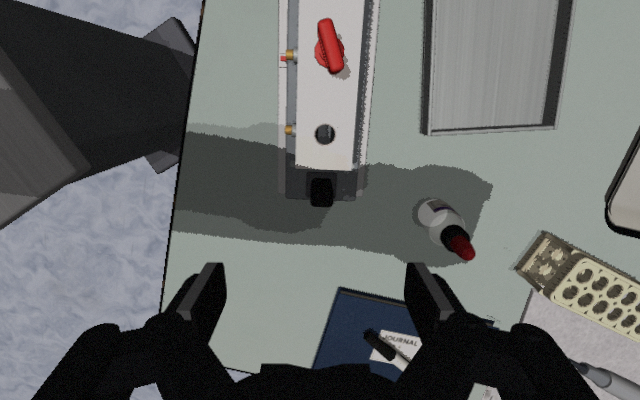

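Run:
```python
from h import *
im=cv2.imread('pics/w1.png')[:,:,::-1]
crop('w',im,270,0,400,215,2.7,'w1z')
c=cal('wrist'); print(c['xyz'],c['attitude'])
for z in (.031,.081): print(z,onz(c,(321,185),z), onz(c,(325,134),.084))
rc=np.array([.4793,-.1464,0]);
```

```text
[ 0.42396299 -0.22147195  0.33641071] [-18.74231298   0.32001104 -29.1120276 ]
0.031 [ 0.38542233 -0.29988892  0.031     ] [ 0.41497056 -0.25118713  0.084     ]
0.081 [ 0.39173197 -0.28705096  0.081     ] [ 0.41497056 -0.25118713  0.084     ]
```

View pics/w1z.png

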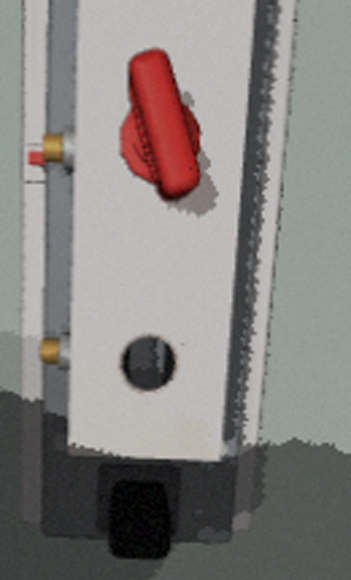

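Run:
```python
from h import *
c=cal('wrist')
P=lambda u,v,z:onz(c,(270+u/2.7-.3,v/2.7-.3),z)
p=P(141,531,.081); print('post',p)
a,b,d,e=P(77,2,.084),P(69,457,.084),P(251,2,.084),P(221,459,.084)
for x,y in((a,b),(d,e)): v=x-y; print(np.degrees(np.arctan2(v[1],v[0])),x,y)
h=P(148,362,.084); print('hole0',h)
r1=P(148,60,.121);r2=P(180,185,.121);v=r1-r2;print('red',(r1+r2)/2,np.degrees(np.arctan2(v[1],v[0])),np.linalg.norm(v))
```

```text
post [ 0.38759121 -0.29622515  0.081     ]
58.86011430229938 [ 0.44310114 -0.16018349  0.084     ] [ 0.38028207 -0.26415614  0.084     ]
59.17506916928519 [ 0.48270535 -0.18219767  0.084     ] [ 0.42017037 -0.28699738  0.084     ]
hole0 [ 0.41472048 -0.25084687  0.084     ]
red [ 0.44539456 -0.20060157  0.121     ] 77.16891246197446 0.027608140135925587
```

```bash
python3 go.py 0.3876 -0.2962 0.12 -31.6
```

```text
t 1.6 p [ 0.3835 -0.2938  0.1937] rot [-179.82    0.4   -29.09] F [ 0.43 -0.19  0.32] T [0.03 0.01 0.04] op 0.0852 q [-37.5  -4.4  -3.5  91.3   0.1  81.6]
tot t [0.0211 0.0013 0.2947] tot w [-0.0009  0.0022  0.014 ] rows 2 1 t/row [0.0105 0.0006 0.1474] w/row [-0.0009  0.0022  0.014 ]
```

```bash
python3 -m pendant '[[0.0105,0.0006,0.1,-0.0009,0.0022,0.014,0],[0.0105,0.0006,0.1,0,0,0,0],[0,0,0.08,0,0,0,0],[0,0,0,0,0,0,0]]'
python3 go.py 0.3876 -0.2962 0.05 -31.6
```

```text
time: 2.0
ee_pos: [0.388, -0.2967, 0.1216]
tcp_rot: [180.0, -0.1, -32.3]
wrist_force: [-0.6, 0.2, 0.8]
opening: 0.0852
t 2.0 p [ 0.388  -0.2967  0.1216] rot [ 1.800e+02 -6.000e-02 -3.226e+01] F [-0.59  0.19  0.75] T [0.06 0.03 0.03] op 0.0852 q [-37.4  -4.3 -11.3  82.9   0.   84.9]
tot t [-0.0027 -0.0011  0.2865] tot w [ 0.     -0.0003 -0.0037] rows 2 1 t/row [-0.0014 -0.0005  0.1432] w/row [ 0.     -0.0003 -0.0037]
```

```bash
python3 -m pendant '[[-0.0027,-0.001,0.1,0,0,-0.0037,0],[0,0,0.1,0,0,0,0],[0,0,0.085,0,0,0,0],[0,0,0,0,0,0,0]]'; python3 go.py
python3 -m pendant '[[0,0,0,0,0,0,1],[0,0,0,0,0,0,1],[0,0,0,0,0,0,1],[0,0,0,0,0,0,1],[0,0,0,0,0,0,1],[0,0,0,0,0,0,1]]' 40; python3 go.py
```

```text
time: 2.4
ee_pos: [0.3886, -0.297, 0.0521]
tcp_rot: [180.0, -0.2, -32.0]
wrist_force: [0.1, 0.2, 0.9]
opening: 0.0855
t 2.4 p [ 0.3886 -0.297   0.0521] rot [179.98  -0.24 -32.02] F [0.12 0.21 0.89] T [ 0.03  0.01 -0.04] op 0.0855 q [-37.4  -3.2 -18.1  74.9   0.   84.6]
time: 3.0
ee_pos: [0.3875, -0.2966, 0.0579]
tcp_rot: [179.9, -0.2, -32.2]
wrist_force: [10.3, -6.4, -13.3]
opening: 0.0193
t 3.0 p [ 0.3875 -0.2966  0.0579] rot [ 1.7994e+02 -1.7000e-01 -3.2170e+01] F [ 10.29  -6.42 -13.28] T [-1.09 -1.87  0.09] op 0.0193 q [-37.4  -3.4 -17.6  75.6  -0.   84.8]
```

```bash
python3 -m pendant '[[0,-0.04,0,0,0,0,1],[0,-0.04,0,0,0,0,1],[0,-0.04,0,0,0,0,1],[0,-0.04,0,0,0,0,1],[0,-0.04,0,0,0,0,1],[0,-0.04,0,0,0,0,1]]'; python3 go.py; python3 -c "
from h import *
print((bot.get_obs()['ee_pos']-np.array([.3875,-.2966,.058]))@[.524,.852,0],(bot.get_obs()['ee_pos']-np.array([.3875,-.2966,.058]))@[.852,-.524,0])"
```

```text
time: 3.6
ee_pos: [0.4207, -0.2433, 0.0578]
tcp_rot: [179.8, -0.1, -32.2]
wrist_force: [-1.0, -1.9, -1.7]
opening: 0.0188
t 3.6 p [ 0.4207 -0.2433  0.0578] rot [ 1.7983e+02 -1.4000e-01 -3.2250e+01] F [-1.   -1.91 -1.69] T [-0.16  0.29  0.15] op 0.0188 q [-29.9  -3.7 -17.8  75.7  -0.2  92.3]
0.06282936791190222 0.0004001096709139904
```

```bash
cat > s.py <<'E'
from h import *
d=bot.get_obs()['ee_pos']-np.array([.3875,-.2966,.058]); print('s',d@[.5275,.8496,0],'lat',d@[.8496,-.5275,0])
E
python3 -m pendant '[[0,-0.024,0,0,0,0,1],[0,-0.024,0,0,0,0,1],[0,-0.012,0,0,0,0,1],[0,0,0,0,0,0,1]]'; python3 s.py
```

```text
time: 4.0
ee_pos: [0.4304, -0.2278, 0.0578]
tcp_rot: [179.9, -0.1, -32.1]
wrist_force: [-0.9, -0.9, -1.8]
opening: 0.0193
s 0.08110526935573209 lat 0.00013979320187813802
```

```bash
python3 -m pendant '[[0,-0.012,0,0,0,0,1],[0,-0.008,0,0,0,0,1],[0,0,0,0,0,0,1]]'; python3 s.py;  python3 go.py
```

```text
time: 4.3
ee_pos: [0.4331, -0.2235, 0.0579]
tcp_rot: [179.9, -0.1, -32.2]
wrist_force: [0.1, 0.1, -2.1]
opening: 0.0193
s 0.08611228814427632 lat 0.00015833003850377827
t 4.3 p [ 0.4331 -0.2235  0.0579] rot [ 1.7988e+02 -1.3000e-01 -3.2160e+01] F [ 0.06  0.13 -2.05] T [0.32 0.07 0.11] op 0.0193 q [-27.2  -3.5 -17.6  75.7  -0.1  94.9]
```

```bash
python3 -m pendant '[[0,0,0,0,0,0,0],[0,0,0,0,0,0,0],[0,0,0,0,0,0,0],[0,0,-0.15,0,0,0,0],[0,0,-0.19,0,0,0,0],[0,0,-0.19,0,0,0,0],[0,0,0,0,0,0,0]]'; python3 go.py
python3 - <<'E'
from h import *
im=bot.camera('wrist'); cv2.imwrite('pics/w2.png',im[:,:,::-1])
print(bot.calibration('wrist'))
im=bot.camera('top'); cv2.imwrite('pics/t2.png',im[:,:,::-1])
crop('t',im,200,140,430,330,3.4,'t2z')
E
```

```text
time: 5.0
ee_pos: [0.4325, -0.2233, 0.195]
tcp_rot: [179.9, -0.2, -32.2]
wrist_force: [-0.5, -0.1, 0.4]
opening: 0.0856
t 5.0 p [ 0.4325 -0.2233  0.195 ] rot [ 1.7992e+02 -1.5000e-01 -3.2220e+01] F [-0.5  -0.13  0.35] T [ 0.04 -0.01  0.02] op 0.0856 q [-27.2  -4.4  -3.4  90.9  -0.1  95. ]
{'intrinsics': array([[316.10133797,   0.        , 314.83732927],
       [  0.        , 316.10133797, 200.43207996],
       [  0.        ,   0.        ,   1.        ]]), 'k1': -0.03690954810258847, 'xyz': array([ 0.47587096, -0.15197235,  0.33443236]), 'attitude': array([-19.01702911,  -0.04806119, -32.2465202 ])}
```

View pics/w2.png

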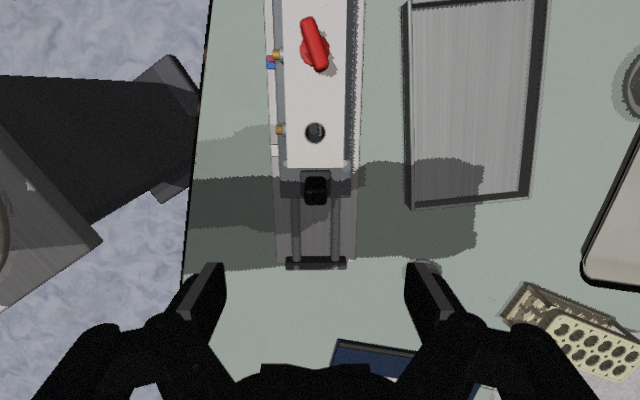

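View pics/t2z.png

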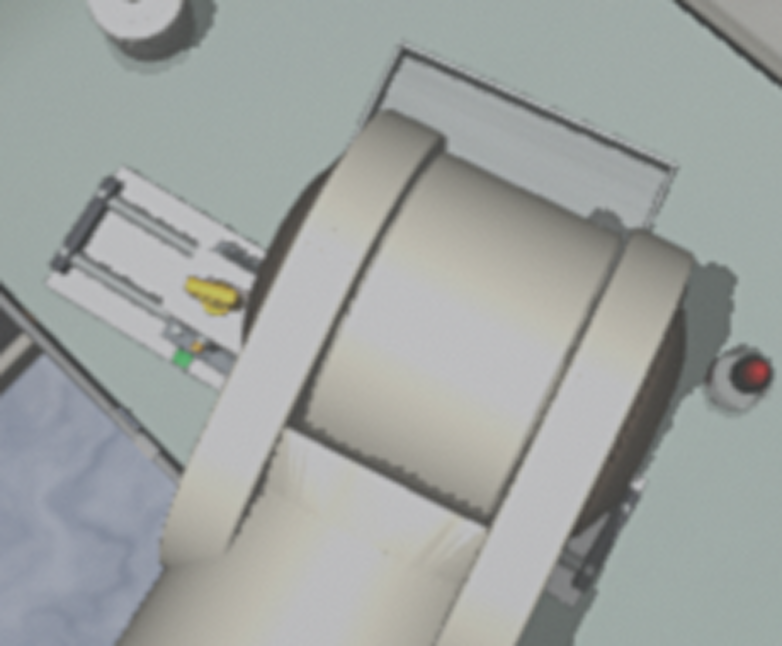

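Run:
```python
from h import *
im=cv2.imread('pics/w2.png')[:,:,::-1]
crop('w',im,255,0,375,205,2.8,'w2z')
```

```text
(no output)
```

View pics/w2z.png

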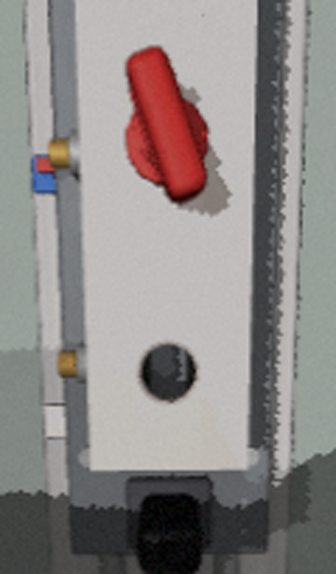

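Run:
```python
from h import *
c=cal('wrist')
P=lambda u,v,z:onz(c,(255+u/2.8-.3,v/2.8-.3),z)
h=P(168.5,372,.084); print('hole0',h, (h-[.4147,-.2508,.084])[:2]@[.5275,.8496])
r1=P(145,58,.121);r2=P(187,190,.121);v=r1-r2;print('red',(r1+r2)/2,np.degrees(np.arctan2(v[1],v[0])))
print('collar',P(167,138,.087))
a,b,d,e=P(76,2,.084),P(91,469,.084),P(257,2,.084),P(247,469,.084)
for x,y in((a,b),(d,e)): v=x-y; print(np.degrees(np.arctan2(v[1],v[0])),x,y)
```

```text
hole0 [ 0.45914827 -0.17691111  0.084     ] 0.08622246119210494
red [ 0.48955852 -0.12800243  0.121     ] 76.80173356127452
collar [ 0.49033746 -0.1267665   0.087     ]
58.05627704547977 [ 0.48813611 -0.08819774  0.084     ] [ 0.42574779 -0.18825848  0.084     ]
58.07613727041581 [ 0.52586589 -0.11203392  0.084     ] [ 0.46354038 -0.21207115  0.084     ]
```

```bash
python3 go.py 0.4905 -0.1268 0.15 -13.2
```

```text
t 5.1 p [ 0.4313 -0.2227  0.1898] rot [179.88   0.2  -32.22] F [-0.27  0.39 -0.87] T [-0.02 -0.01 -0.03] op 0.0855 q [-27.3  -4.3  -3.8  90.7  -0.1  95. ]
tot t [-0.0035 -0.4511  0.1585] tot w [ 0.0005  0.0012 -0.1057] rows 3 3 t/row [-0.0012 -0.1504  0.0528] w/row [ 0.0002  0.0004 -0.0352]
```

```bash
python3 -m pendant '[[-0.0012,-0.15,0.02,0,0,0,0],[-0.0012,-0.15,0.04,0,0,0,0],[-0.0012,-0.15,0.04,0,0,0,0],[0,0,0,0,0,-0.035,0],[0,0,0,0,0,-0.035,0],[0,0,0,0,0,-0.035,0],[0,0,0,0,0,0,0]]'; python3 go.py 0.4905 -0.1268 0.13 -13.2;  python3 - <<'E'
from h import *
im=bot.camera('wrist'); cv2.imwrite('pics/w3.png',im[:,:,::-1])
c=cal('wrist');print(c['xyz'])
E
```

```text
time: 5.8
ee_pos: [0.4892, -0.1226, 0.153]
tcp_rot: [180.0, 1.0, -12.8]
wrist_force: [-0.0, -0.1, -0.5]
opening: 0.0852
t 5.8 p [ 0.4892 -0.1226  0.153 ] rot [179.97   0.96 -12.82] F [-0.05 -0.14 -0.5 ] T [ 0.03 -0.02  0.01] op 0.0852 q [-14.   -1.2  -4.9  87.2  -0.   88.8]
tot t [0.0102 0.0152 0.0919] tot w [0.0002 0.0054 0.0021] rows 1 1 t/row [0.0102 0.0152 0.0919] w/row [0.0002 0.0054 0.0021]
[ 0.50955818 -0.04156621  0.29531331]
```

View pics/w3.png

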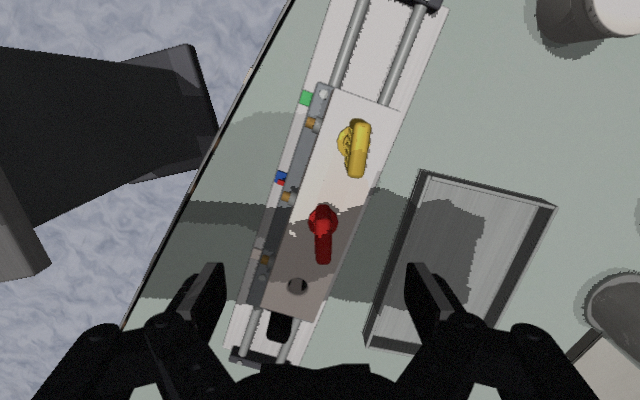

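Run:
```python
from h import *
c=cal('wrist'); o=bot.get_obs(); Rm=R.from_euler('xyz',o['tcp_rot'],degrees=True)
for dz in (.0,.03,.06): print(proj(c,o['ee_pos']+Rm.apply([0,0,dz])))
im=cv2.imread('pics/w3.png')[:,:,::-1]
crop('w',im,270,90,420,300,2.8,'w3z')
```

```text
[[316.2028192  264.41427642]]
[[315.94547434 238.7516877 ]]
[[315.75432916 219.71342083]]
```

View pics/w3z.png

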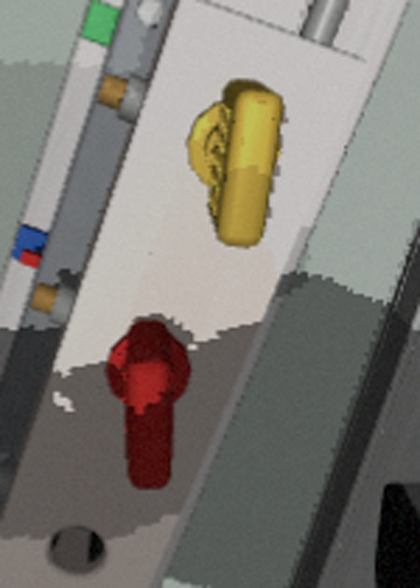

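```bash
python3 - <<'E'
from h import *
c=cal('wrist')
P=lambda u,v,z:onz(c,(270+u/2.8-.3,90+v/2.8-.3),z)
print('collar',P(148,365,.089))
print('gripend bottom top edge',P(150,486,.121))
print('yellow collar', P(215,150,.089))
y1,y2=P(262,98,.121),P(238,240,.121);v=y1-y2
print('yel',(y1+y2)/2,np.degrees(np.arctan2(v[1],v[0])),np.linalg.norm(v))
y1,y2=P(150,400,.121),P(151,480,.121);v=y1-y2
print('redyaw',np.degrees(np.arctan2(v[1],v[0])))
E
python3 go.py 0.492 -0.127 0.13 -13.2
```

```text
collar [ 0.49233382 -0.12536281  0.089     ]
gripend bottom top edge [ 0.48906146 -0.14103671  0.121     ]
yellow collar [ 0.51926217 -0.07618424  0.089     ]
yel [ 0.52363975 -0.07634905  0.121     ] 69.85639560112585 0.028401439700543162
redyaw 78.10954380002542
t 5.85 p [ 0.4891 -0.1227  0.1529] rot [179.97   0.98 -13.03] F [-0.2   0.6   0.25] T [-0.01 -0.    0.04] op 0.0855 q [-14.1  -1.2  -4.9  87.2  -0.   89. ]
tot t [0.0166 0.0142 0.0915] tot w [0.0002 0.0054 0.001 ] rows 1 1 t/row [0.0166 0.0142 0.0915] w/row [0.0002 0.0054 0.001 ]
```

```bash
python3 -m pendant '[[0.015,0.0125,0.08,0,0.0054,0,0],[0,0,0.08,0,0,0,0],[0,0,0,0,0,0,0]]'; python3 go.py 0.4917 -0.1263 0.095 -12.8
```

```text
time: 6.15
ee_pos: [0.4911, -0.1268, 0.1102]
tcp_rot: [180.0, 0.1, -13.7]
wrist_force: [-0.6, -0.2, 0.3]
opening: 0.0854
t 6.15 p [ 0.4911 -0.1268  0.1102] rot [ 1.7997e+02  6.0000e-02 -1.3660e+01] F [-0.58 -0.24  0.25] T [-0.05 -0.02 -0.01] op 0.0854 q [-14.5  -1.5  -9.9  81.6  -0.   89.2]
tot t [ 0.0017 -0.0027  0.0608] tot w [ 0.0002  0.0003 -0.0048] rows 1 1 t/row [ 0.0017 -0.0027  0.0608] w/row [ 0.0002  0.0003 -0.0048]
```

```bash
python3 -m pendant '[[0.0017,-0.0027,0.06,0,0,-0.0048,0],[0,0,0,0,0,0,0]]'; python3 go.py; python3 -m pendant '[[0,0,0,0,0,0,1],[0,0,0,0,0,0,1],[0,0,0,0,0,0,1],[0,0,0,0,0,0,1],[0,0,0,0,0,0,1],[0,0,0,0,0,0,1],[0,0,0,0,0,0,1]]' 60; python3 go.py
```

```text
time: 6.35
ee_pos: [0.4912, -0.1265, 0.0952]
tcp_rot: [180.0, 0.1, -13.1]
wrist_force: [0.4, 0.2, 0.5]
opening: 0.0856
t 6.35 p [ 0.4912 -0.1265  0.0952] rot [ 1.7998e+02  1.0000e-01 -1.3070e+01] F [0.35 0.16 0.46] T [-0.02 -0.02 -0.05] op 0.0856 q [-14.4  -1.2 -11.3  80.   -0.   88.6]
time: 7.05
ee_pos: [0.4927, -0.1271, 0.0994]
tcp_rot: [180.0, -0.1, -13.3]
wrist_force: [1.2, 0.1, -1.1]
opening: 0.0085
t 7.05 p [ 0.4927 -0.1271  0.0994] rot [ 1.7996e+02 -1.5000e-01 -1.3310e+01] F [ 1.17  0.06 -1.06] T [-0.02 -0.02  0.1 ] op 0.0085 q [-14.4  -1.3 -11.   80.2  -0.   88.9]
```

```bash
python3 -m pendant '[[0,0,-0.0012,0,0,-0.047,1],[0,0,-0.0012,0,0,-0.047,1],[0,0,-0.0012,0,0,-0.047,1],[0,0,-0.0012,0,0,-0.047,1],[0,0,-0.0012,0,0,-0.047,1],[0,0,-0.0012,0,0,-0.047,1]]'; python3 go.py
```

```text
time: 7.65
ee_pos: [0.4919, -0.1272, 0.0997]
tcp_rot: [180.0, 0.0, 38.3]
wrist_force: [1.5, 0.2, -1.5]
opening: 0.0088
t 7.65 p [ 0.4919 -0.1272  0.0997] rot [1.7996e+02 4.0000e-02 3.8340e+01] F [ 1.46  0.25 -1.53] T [ 0.09 -0.19 -0.28] op 0.0088 q [-14.5  -1.3 -10.9  80.4  -0.1  37.2]
```

```bash
python3 -m pendant '[[0,0,-0.004,0,0,-0.047,1],[0,0,-0.004,0,0,-0.047,1],[0,0,-0.004,0,0,-0.047,1],[0,0,-0.004,0,0,-0.047,1],[0,0,-0.004,0,0,-0.047,1],[0,0,-0.004,0,0,-0.047,1]]'; python3 go.py
```

```text
time: 8.25
ee_pos: [0.4912, -0.1271, 0.1006]
tcp_rot: [-179.7, -0.0, 89.9]
wrist_force: [2.2, -1.7, -6.7]
opening: 0.0087
t 8.25 p [ 0.4912 -0.1271  0.1006] rot [-1.7971e+02 -3.0000e-02  8.9910e+01] F [ 2.21 -1.66 -6.75] T [-0.32 -0.64 -0.19] op 0.0087 q [-14.5  -1.1 -10.6  80.8  -0.  -14.4]
```

```bash
python3 -m pendant '[[0,0,-0.005,0,0,-0.047,1],[0,0,-0.005,0,0,-0.047,1],[0,0,-0.005,0,0,-0.047,1],[0,0,-0.005,0,0,-0.047,1],[0,0,-0.005,0,0,-0.047,1],[0,0,-0.005,0,0,-0.047,1],[0,0,-0.005,0,0,-0.047,1],[0,0,-0.005,0,0,-0.047,1]]'; python3 go.py
```

```text
time: 9.05
ee_pos: [0.4916, -0.1275, 0.102]
tcp_rot: [-179.9, -0.6, 158.7]
wrist_force: [4.2, -1.4, -8.3]
opening: 0.0085
t 9.05 p [ 0.4916 -0.1275  0.102 ] rot [-179.87   -0.58  158.66] F [ 4.23 -1.44 -8.33] T [-0.2  -1.01 -0.21] op 0.0085 q [-14.5  -0.7 -10.1  81.2  -0.1 -83.2]
```

```bash
python3 -m pendant '[[0,0,-0.007,0,0,-0.047,1],[0,0,-0.007,0,0,-0.047,1],[0,0,-0.007,0,0,-0.047,1],[0,0,-0.007,0,0,-0.047,1],[0,0,-0.007,0,0,-0.047,1],[0,0,-0.007,0,0,-0.047,1],[0,0,-0.007,0,0,-0.047,1],[0,0,-0.007,0,0,-0.047,1],[0,0,-0.007,0,0,-0.047,1]]'; python3 go.py
```

```text
time: 9.95
ee_pos: [0.492, -0.1281, 0.1044]
tcp_rot: [179.0, -0.5, -124.0]
wrist_force: [5.8, -0.3, -12.0]
opening: 0.0084
t 9.95 p [ 0.492  -0.1281  0.1044] rot [ 178.95   -0.46 -123.98] F [  5.85  -0.35 -11.96] T [-0.09 -1.31 -0.26] op 0.0084 q [-1.450e+01 -1.000e-01 -9.200e+00  8.200e+01 -1.000e-01 -1.606e+02]
```

```bash
python3 go.py 0.492 -0.127 0.1044 -124 | tail -1;  python3 -m pendant '[[0,0,-0.007,0,0,0.047,1],[0,0,-0.007,0,0,0.047,1],[0,0,-0.007,0,0,0.047,1],[0,0,-0.007,0,0,0.047,1],[0,0,-0.007,0,0,0.047,1],[0,0,-0.007,0,0,0.047,1],[0,0,-0.007,0,0,0.047,1],[0,0,-0.007,0,0,0.047,1],[0,0,-0.007,0,0,0.047,1]]'; python3 go.py 0.492 -0.127 0.11 160
```

```text
tot t [-0.0037  0.0025  0.0002] tot w [ 0.0058 -0.0026  0.0001] rows 1 1 t/row [-0.0037  0.0025  0.0002] w/row [ 0.0058 -0.0026  0.0001]
time: 10.85
ee_pos: [0.4913, -0.13, 0.1066]
tcp_rot: [-179.4, -1.8, 159.3]
wrist_force: [4.5, -1.9, -12.0]
opening: 0.0088
t 10.85 p [ 0.4913 -0.13    0.1066] rot [-179.43   -1.76  159.35] F [  4.55  -1.95 -12.03] T [-0.35 -1.1   0.22] op 0.0088 q [-14.6   0.5  -8.4  82.9  -0.4 -84. ]
tot t [ 0.0022  0.0121 -0.0138] tot w [-0.0031 -0.0098 -0.0036] rows 1 1 t/row [ 0.0022  0.0121 -0.0138] w/row [-0.0031 -0.0098 -0.0036]
```

```bash
python3 -m pendant '[[0.001,0.006,-0.007,-0.0015,-0.005,0.046,1],[0.001,0.006,-0.007,-0.0015,-0.005,0.046,1],[0,0,-0.007,0,0,0.047,1],[0,0,-0.007,0,0,0.047,1],[0,0,-0.007,0,0,0.047,1],[0,0,-0.007,0,0,0.047,1]]'; python3 go.py 0.492 -0.127 0.11 100
```

```text
time: 11.45
ee_pos: [0.4911, -0.1276, 0.108]
tcp_rot: [-179.4, 0.2, 107.9]
wrist_force: [4.6, -1.3, -11.3]
opening: 0.0087
t 11.45 p [ 0.4911 -0.1276  0.108 ] rot [-1.7943e+02  1.7000e-01  1.0788e+02] F [  4.58  -1.27 -11.3 ] T [-0.32 -1.13  0.08] op 0.0087 q [-14.3  -1.1  -9.8  81.7  -0.4 -32.2]
tot t [ 0.0013  0.0041 -0.0079] tot w [-0.0031  0.0012  0.0438] rows 1 1 t/row [ 0.0013  0.0041 -0.0079] w/row [-0.0031  0.0012  0.0438]
```

```bash
python3 -m pendant '[[0.0013,0.004,-0.007,-0.003,0.001,0.046,1],[0,0,-0.007,0,0,0.047,1],[0,0,-0.007,0,0,0.047,1],[0,0,-0.007,0,0,0.047,1],[0,0,-0.007,0,0,0.047,1],[0,0,-0.007,0,0,0.047,1],[0,0,-0.007,0,0,0.047,1],[0,0,-0.007,0,0,0.047,1]]'; python3 go.py 0.492 -0.127 0.11 40;python3 - <<'E'
from h import *
im=bot.camera('side'); crop('s',im,200,150,420,300,3.5,'s4')
E
```

```text
time: 12.25
ee_pos: [0.4913, -0.1275, 0.1099]
tcp_rot: [-179.6, 0.5, 39.1]
wrist_force: [3.4, -1.2, -10.7]
opening: 0.0087
t 12.25 p [ 0.4913 -0.1275  0.1099] rot [-179.6     0.46   39.14] F [  3.37  -1.18 -10.73] T [-0.4  -1.1   0.13] op 0.0087 q [-14.5  -0.9  -9.4  82.1  -0.1  36.4]
tot t [ 0.0032  0.0003 -0.0006] tot w [-0.0022  0.0025 -0.0048] rows 1 1 t/row [ 0.0032  0.0003 -0.0006] w/row [-0.0022  0.0025 -0.0048]
```

View pics/s4.png

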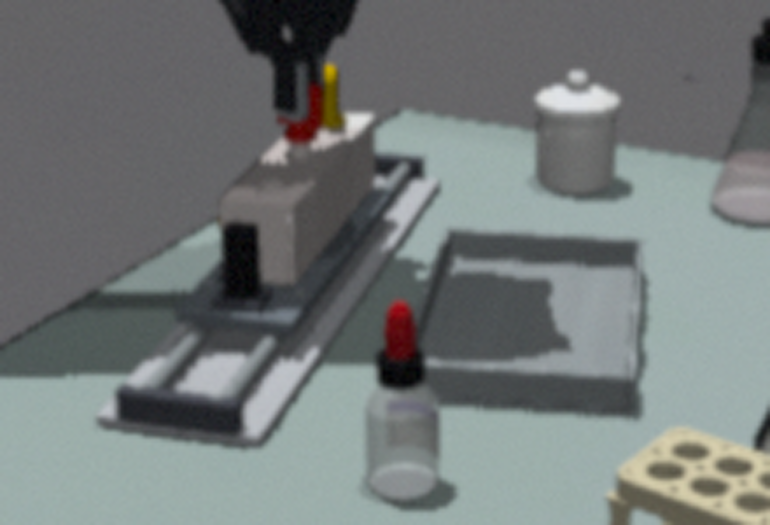

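```bash
python3 -m pendant '[[0.001,0,-0.008,-0.002,0.002,0.046,1],[0,0,-0.008,0,0,0.047,1],[0,0,-0.008,0,0,0.047,1],[0,0,-0.008,0,0,0.047,1],[0,0,-0.008,0,0,0.047,1],[0,0,-0.008,0,0,0.047,1],[0,0,-0.008,0,0,0.047,1],[0,0,-0.008,0,0,0.047,1]]'; python3 go.py 0.492 -0.127 0.11 -30
```

```text
time: 13.1
ee_pos: [0.4916, -0.1281, 0.1128]
tcp_rot: [179.6, 0.6, -29.2]
wrist_force: [6.1, -1.9, -15.7]
opening: 0.0087
t 13.1 p [ 0.4916 -0.1281  0.1128] rot [179.62   0.6  -29.23] F [  6.12  -1.93 -15.66] T [-0.52 -1.55  0.15] op 0.0087 q [-14.5  -0.8  -8.9  82.5  -0.2 104.8]
tot t [-0.0004 -0.0046  0.011 ] tot w [0.0021 0.0033 0.0043] rows 1 1 t/row [-0.0004 -0.0046  0.011 ] w/row [0.0021 0.0033 0.0043]
```

```bash
python3 -m pendant '[[0,-0.004,-0.006,0.002,0.003,0.046,1],[0,0,-0.0065,0,0,0.047,1],[0,0,-0.0065,0,0,0.047,1],[0,0,-0.0065,0,0,0.047,1],[0,0,-0.0065,0,0,0.047,1],[0,0,-0.0065,0,0,0.047,1],[0,0,-0.0065,0,0,0.047,1]]'; python3 go.py 0.492 -0.127 0.11 -90
```

```text
time: 13.8
ee_pos: [0.4922, -0.128, 0.1177]
tcp_rot: [179.7, -0.1, -89.2]
wrist_force: [1.8, 0.2, -1.7]
opening: 0.0088
t 13.8 p [ 0.4922 -0.128   0.1177] rot [ 1.7968e+02 -8.0000e-02 -8.9250e+01] F [ 1.83  0.2  -1.71] T [-0.1  -0.2  -0.04] op 0.0088 q [-14.5  -1.1  -8.7  82.7  -0.2 164.8]
tot t [-0.0042  0.0006  0.0309] tot w [ 0.0018 -0.0004  0.0042] rows 1 1 t/row [-0.0042  0.0006  0.0309] w/row [ 0.0018 -0.0004  0.0042]
```

```bash
python3 -m pendant '[[0,0,-0.012,0,0,-0.04,1],[0,0,-0.012,0,0,-0.04,1],[0,0,-0.012,0,0,-0.04,1],[0,0,-0.012,0,0,-0.04,1]]'; python3 go.py 0.492 -0.127 0.19
```

```text
time: 14.2
ee_pos: [0.4922, -0.128, 0.1304]
tcp_rot: [179.7, 0.1, -59.5]
wrist_force: [0.1, -0.3, -0.7]
opening: 0.0084
t 14.2 p [ 0.4922 -0.128   0.1304] rot [ 1.7968e+02  9.0000e-02 -5.9530e+01] F [ 0.09 -0.29 -0.73] T [-0.04 -0.09  0.03] op 0.0084 q [-14.5  -1.2  -7.4  84.1  -0.2 135. ]
tot t [-4.100e-03 -2.000e-04 -2.383e-01] tot w [0. 0. 0.] rows 2 0 t/row [-2.100e-03 -1.000e-04 -1.192e-01] w/row [0. 0. 0.]
```

Loose (−0.7 N). Lift out to about z 0.205.

```bash
python3 -m pendant '[[0,0,-0.06,0,0,0,1],[0,0,-0.06,0,0,0,1],[0,0,-0.08,0,0,0,1],[0,0,-0.08,0,0,0,1],[0,0,0,0,0,0,1]]'; python3 go.py
python3 - <<'E'
from h import *
im=bot.camera('wrist'); cv2.imwrite('pics/w5.png',im[:,:,::-1])
im=bot.camera('side'); crop('s',im,200,110,420,300,3.5,'s5')
im=bot.camera('top'); crop('t',im,200,140,430,330,3.4,'t5')
E
```

```text
time: 14.7
ee_pos: [0.4924, -0.1278, 0.2081]
tcp_rot: [179.8, 0.0, -59.7]
wrist_force: [0.7, -0.2, -0.2]
opening: 0.0084
t 14.7 p [ 0.4924 -0.1278  0.2081] rot [179.78   0.   -59.71] F [ 0.65 -0.2  -0.22] T [-0.02 -0.02  0.04] op 0.0084 q [-14.5  -1.    1.4  92.5  -0.2 135.2]
```

View pics/w5.png

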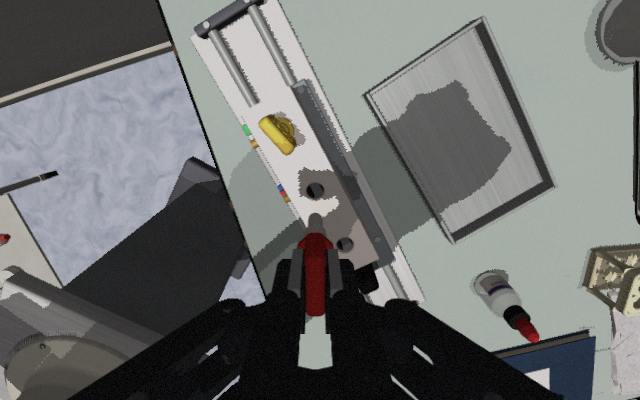

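View pics/s5.png

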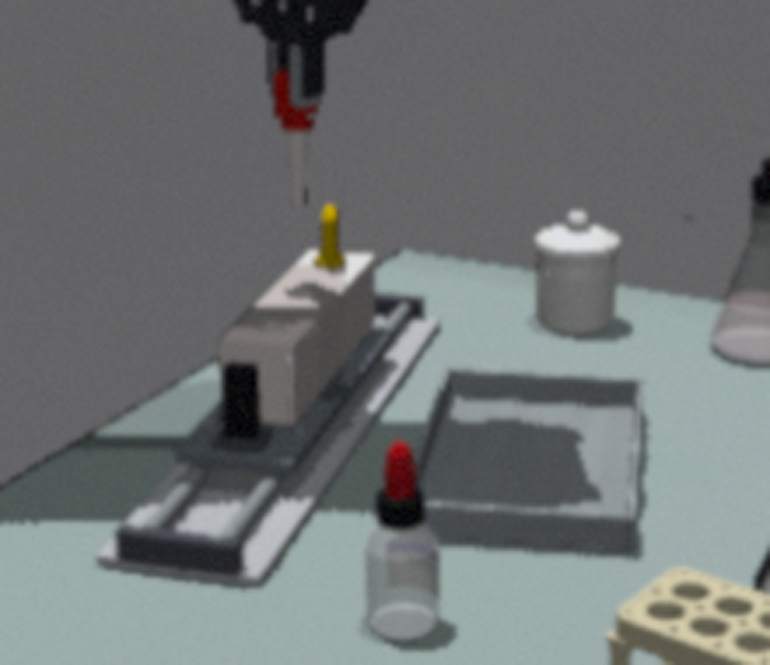

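View pics/t5.png

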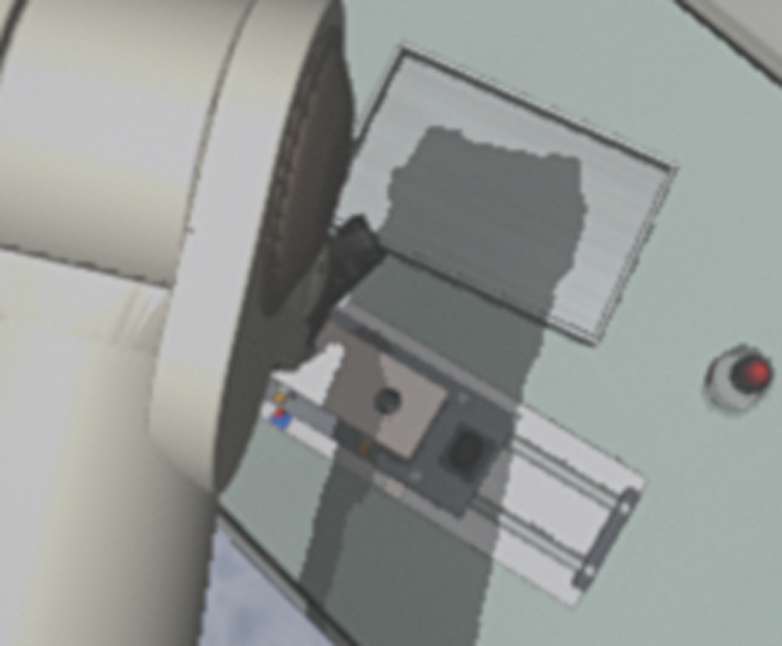

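```bash
python3 go.py 0.574 -0.287 0.2 63.8
```

```text
t 14.85 p [ 0.4914 -0.1276  0.2042] rot [179.59   0.19 -59.65] F [-0.51  0.09 -1.13] T [-0.02 -0.06  0.03] op 0.0085 q [-14.5  -0.9   1.   92.3  -0.2 135.2]
tot t [0.7172 0.0371 0.0148] tot w [ 2.000e-04  3.100e-03 -6.858e-01] rows 4 15 t/row [0.1793 0.0093 0.0037] w/row [ 0.      0.0002 -0.0457]
```

```bash
python3 -m pendant '[[0.1,0.005,0,0,0,0,1],[0.15,0.008,0,0,0,0,1],[0.15,0.008,0,0,0,0,1],[0.15,0.008,0,0,0,0,1],[0.1,0.008,0,0,0,0,1],[0.06,0,0,0,0,0,1],[0,0,0,0,0,0,1]]';python3 -m pendant '[[0,0,0,0,0,-0.047,1],[0,0,0,0,0,-0.047,1],[0,0,0,0,0,-0.047,1],[0,0,0,0,0,-0.047,1],[0,0,0,0,0,-0.047,1],[0,0,0,0,0,-0.047,1],[0,0,0,0,0,-0.047,1],[0,0,0,0,0,-0.047,1],[0,0,0,0,0,-0.047,1],[0,0,0,0,0,-0.047,1],[0,0,0,0,0,-0.047,1],[0,0,0,0,0,-0.047,1]]'; python3 go.py 0.574 -0.287 0.18 63.8
```

```text
time: 15.55
ee_pos: [0.573, -0.2898, 0.1943]
tcp_rot: [179.2, 0.8, -59.8]
wrist_force: [0.0, 1.5, -1.0]
opening: 0.0087
time: 16.75
ee_pos: [0.5658, -0.2787, 0.1847]
tcp_rot: [-178.0, 0.9, 43.4]
wrist_force: [-1.4, 0.3, -0.9]
opening: 0.0087
t 16.75 p [ 0.5658 -0.2787  0.1847] rot [-178.      0.88   43.45] F [-1.37  0.25 -0.87] T [-0.04 -0.02  0.04] op 0.0087 q [-26.2  18.   20.   94.2  -0.1  20.4]
tot t [0.0014 0.0474 0.0171] tot w [-0.0118  0.0029 -0.1132] rows 1 3 t/row [0.0014 0.0474 0.0171] w/row [-0.0039  0.001  -0.0377]
```

```bash
python3 -m pendant '[[0,0.02,0,-0.004,0.001,-0.038,1],[0,0.02,0,-0.004,0.001,-0.038,1],[0,0,0,-0.004,0.001,-0.038,1],[0,0,0,-0.042,0,0,1],[0,0,0,-0.042,0,0,1],[0,0,0,-0.042,0,0,1],[0,0,0,-0.042,0,0,1],[0,0,0,-0.042,0,0,1],[0,0,0,-0.042,0,0,1],[0,0,0,0,0,0,1]]'
cat > tl.py <<'E'
from h import *
import sys
from go import st
st(); o=bot.get_obs(); Rm=R.from_euler('xyz',o['tcp_rot'],degrees=True)
print('axis z',Rm.apply([0,0,1]).round(3),'x',Rm.apply([1,0,0]).round(3),'tip',(o['ee_pos']+Rm.apply([0,0,.063])).round(4))
p=np.array([float(x) for x in sys.argv[1:4]]); yaw,tilt=float(sys.argv[4]),float(sys.argv[5])
T=R.from_euler('xyz',[180,0,yaw],degrees=True)*R.from_rotvec([-np.radians(tilt),0,0])
print('t',(Rm.inv().apply(p-o['ee_pos'])/.25).round(4),'w',((Rm.inv()*T).as_rotvec()/np.pi).round(4))
E
python3 tl.py .574 -.287 .1 63.8 45
python3 - <<'E'
from h import *
im=bot.camera('side'); crop('s',im,200,110,420,300,3.5,'s6')
im=bot.camera('wrist'); cv2.imwrite('pics/w6.png',im[:,:,::-1])
E
```

```text
time: 17.75
ee_pos: [0.5654, -0.2741, 0.162]
tcp_rot: [134.5, -0.3, 65.3]
wrist_force: [-0.1, 0.5, -2.3]
opening: 0.0086
t 17.75 p [ 0.5654 -0.2741  0.162 ] rot [134.48  -0.27  65.35] F [-0.12  0.51 -2.31] T [0.36 0.75 0.01] op 0.0086 q [-26.6 -27.4 -39.1  32.7   1.6  -1.2]
axis z [ 0.65  -0.295 -0.701] x [0.417 0.909 0.005] tip [ 0.6064 -0.2927  0.1178]
t [-0.0337 -0.1398  0.2112] w [ 0.0029 -0.0072  0.005 ]
```

View pics/s6.png

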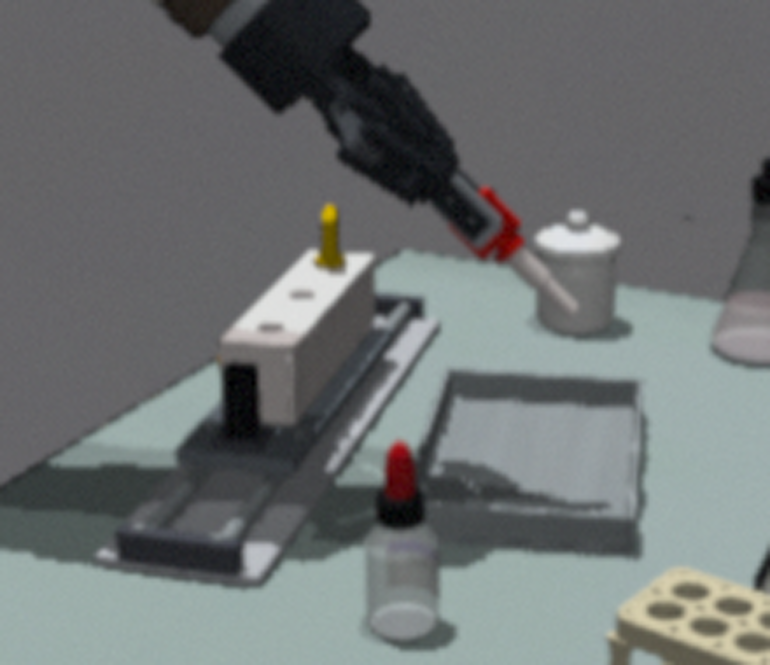

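View pics/w6.png

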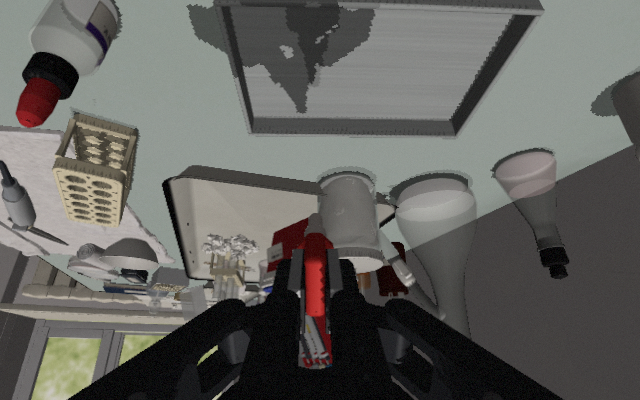

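```bash
python3 -m pendant '[[-0.011,-0.047,0.07,0.001,-0.0036,0.0025,1],[-0.011,-0.047,0.07,0.001,-0.0036,0.0025,1],[-0.011,-0.047,0.07,0,0,0,1],[0,0,0,0,0,0,1]]';python3 tl.py .574 -.287 .056 63.8 45
```

```text
time: 18.25
ee_pos: [0.5876, -0.2931, 0.124]
tcp_rot: [134.0, 0.0, 63.8]
wrist_force: [-0.4, 0.4, -0.7]
opening: 0.0085
t 18.25 p [ 0.5876 -0.2931  0.124 ] rot [134.02   0.    63.79] F [-0.38  0.41 -0.68] T [ 0.32  0.75 -0.04] op 0.0085 q [-26.6 -21.8 -40.   25.8   0.3  -0.3]
axis z [ 0.645 -0.318 -0.695] x [ 0.442  0.897 -0.   ] tip [ 0.6283 -0.3131  0.0802]
t [-0.0021 -0.237   0.146 ] w [ 0.0054  0.0001 -0.    ]
```

```bash
python3 -m pendant '[[0,-0.06,0.035,0.0025,0,0,1],[0,-0.06,0.035,0.0025,0,0,1],[0,-0.05,0.03,0,0,0,1],[0,0,0,0,0,0,1]]';python3 tl.py .574 -.287 .056 63.8 45
```

```text
time: 18.65
ee_pos: [0.5801, -0.2889, 0.079]
tcp_rot: [134.8, -0.0, 63.8]
wrist_force: [-0.9, 0.5, -1.7]
opening: 0.009
t 18.65 p [ 0.5801 -0.2889  0.079 ] rot [ 1.3483e+02 -2.0000e-02  6.3810e+01] F [-0.88  0.49 -1.71] T [0.38 0.65 0.02] op 0.009 q [-26.6 -20.5 -43.8  21.6   0.3  -0.3]
axis z [ 0.636 -0.313 -0.705] x [0.441 0.897 0.   ] tip [ 0.6202 -0.3086  0.0346]
t [-0.0041 -0.0832  0.047 ] w [ 0.0009 -0.0001 -0.    ]
```

```bash
python3 -m pendant '[[-0.002,-0.045,0.025,0,0,0,1],[-0.002,-0.035,0.02,0,0,0,1],[0,0,0,0,0,0,1]]';python3 tl.py .574 -.287 .056 63.8 45
python3 - <<'E'
from h import *
im=bot.camera('side'); crop('s',im,200,110,420,300,3.5,'s7')
E
```

```text
time: 18.95
ee_pos: [0.5736, -0.2868, 0.0555]
tcp_rot: [134.8, -0.0, 63.8]
wrist_force: [-0.6, 0.1, -0.8]
opening: 0.0086
t 18.95 p [ 0.5736 -0.2868  0.0555] rot [ 1.348e+02 -2.000e-02  6.381e+01] F [-0.56  0.11 -0.8 ] T [ 0.28  0.68 -0.01] op 0.0086 q [-26.7 -20.2 -46.3  18.6   0.4  -0.4]
axis z [ 0.637 -0.313 -0.705] x [0.441 0.897 0.   ] tip [ 0.6137 -0.3065  0.0112]
t [-0.0001  0.0025 -0.    ] w [ 0.0011 -0.0001 -0.    ]
```

View pics/s7.png

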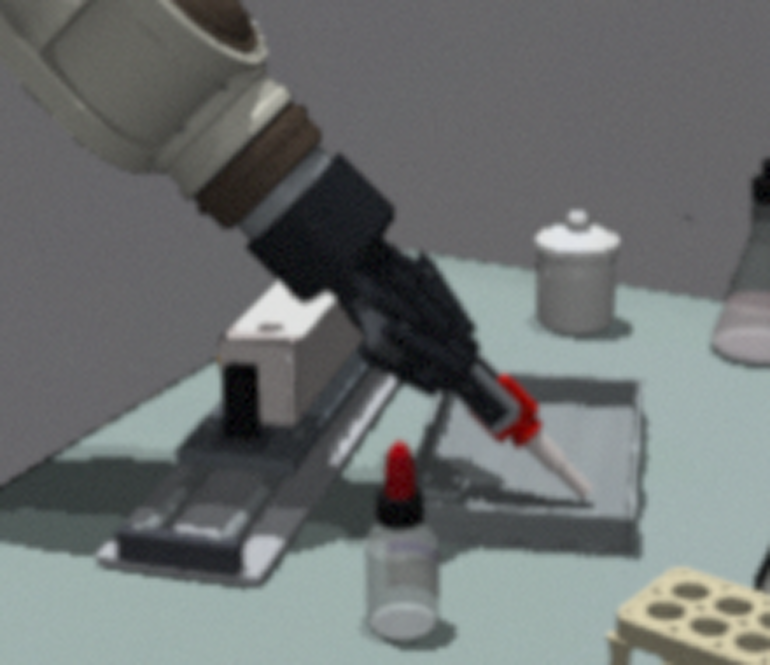

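```bash
python3 -m pendant '[[0,-0.0113,0.0113,0,0,0,1],[0,0,0,0,0,0,1],[0,0,0,0,0,0,0.65],[0,0,0,0,0,0,0.65],[0,0,0,0,0,0,0.65],[0,0,0,0,0,0,0.65]]';python3 go.py
python3 - <<'E'
from h import *
im=bot.camera('side'); crop('s',im,200,110,420,300,3.5,'s8')
im=bot.camera('wrist'); cv2.imwrite('pics/w8.png',im[:,:,::-1])
E
```

```text
time: 19.6
ee_pos: [0.5755, -0.2877, 0.0553]
tcp_rot: [134.5, -0.0, 63.8]
wrist_force: [-0.6, 1.1, 0.1]
opening: 0.0294
t 19.6 p [ 0.5755 -0.2877  0.0553] rot [ 1.3449e+02 -2.0000e-02  6.3810e+01] F [-0.6   1.1   0.06] T [0.34 0.54 0.06] op 0.0294 q [-26.7 -20.  -46.4  18.    0.4  -0.4]
```

View pics/s8.png

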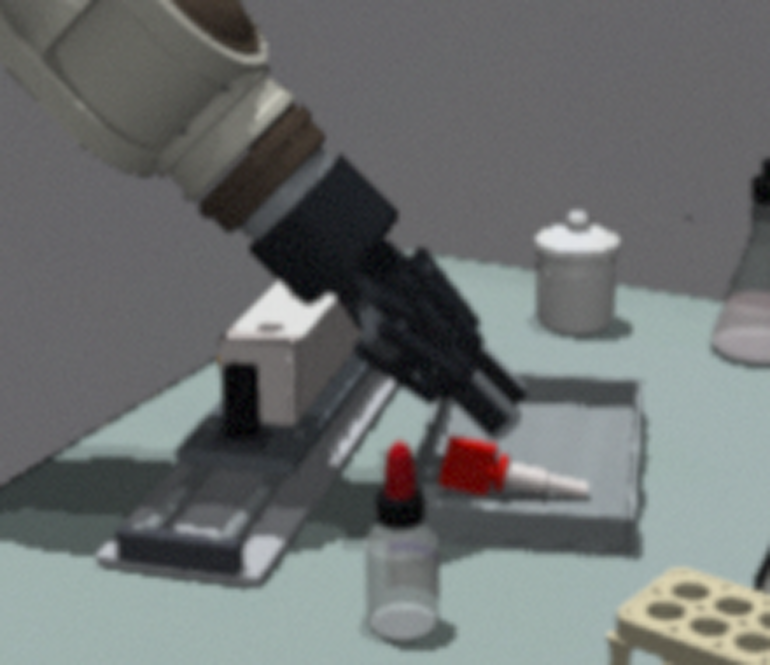

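View pics/w8.png

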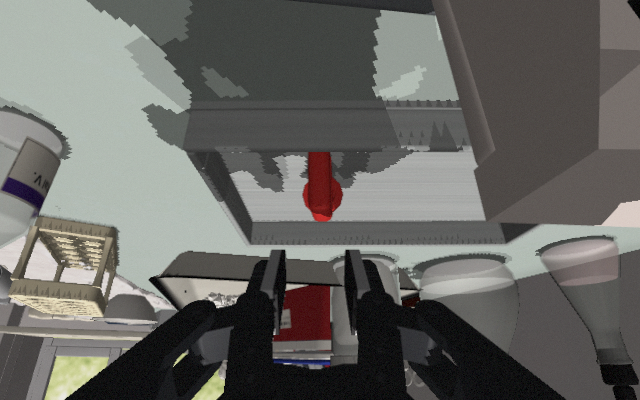

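```bash
python3 -m pendant '[[0,0.085,-0.085,0,0,0,0.65],[0,0.085,-0.085,0,0,0,0.65],[0,0.085,-0.085,0,0,0,0.65],[0,0.085,-0.085,0,0,0,0.65],[0,0.085,-0.085,0,0,0,0.65],[0,0,0,0.042,0,0,0],[0,0,0,0.042,0,0,0],[0,0,0,0.042,0,0,0],[0,0,0,0.042,0,0,0],[0,0,0,0.042,0,0,0],[0,0,0,0.042,0,0,0]]'; python3 go.py .5228 -.0755 .19 -20
```

```text
time: 20.8
ee_pos: [0.5703, -0.2852, 0.2151]
tcp_rot: [-179.3, -0.0, 63.8]
wrist_force: [0.4, -1.0, 0.4]
opening: 0.0854
t 20.8 p [ 0.5703 -0.2852  0.2151] rot [-1.7934e+02 -1.0000e-02  6.3810e+01] F [ 0.43 -0.97  0.42] T [-0.03 -0.05 -0.05] op 0.0854 q [-26.6  17.9  23.3  96.1   0.   -0.4]
tot t [ 0.6689 -0.5395  0.1068] tot w [-0.003   0.0026  0.4656] rows 5 10 t/row [ 0.1338 -0.1079  0.0214] w/row [-0.0003  0.0003  0.0466]
```

```bash
python3 -m pendant '[[0.1,-0.085,0.005,0,0,0,0],[0.13,-0.105,0.02,0,0,0,0],[0.13,-0.105,0.02,0,0,0,0],[0.13,-0.105,0.02,0,0,0,0],[0.1,-0.085,0.02,0,0,0,0],[0.08,-0.055,0,0,0,0,0],[0,0,0,0,0,0,0]]'; python3 -m pendant '[[0,0,0,0,0,0.047,0],[0,0,0,0,0,0.047,0],[0,0,0,0,0,0.047,0],[0,0,0,0,0,0.047,0],[0,0,0,0,0,0.047,0],[0,0,0,0,0,0.047,0],[0,0,0,0,0,0.047,0],[0,0,0,0,0,0.047,0],[0,0,0,0,0,0.047,0],[0,0,0,0,0,0.04,0],[0,0,0,0,0,0,0]]'; python3 go.py .5228 -.0755 .15 -20
python3 - <<'E'
from h import *
im=bot.camera('wrist'); cv2.imwrite('pics/w9.png',im[:,:,::-1])
im=bot.camera('top'); crop('t',im,200,140,430,330,3.4,'t9')
E
```

```text
time: 21.5
ee_pos: [0.5303, -0.0728, 0.1756]
tcp_rot: [-177.4, 0.1, 63.7]
wrist_force: [-0.1, -1.2, 0.3]
opening: 0.0856
time: 22.6
ee_pos: [0.5337, -0.0799, 0.1754]
tcp_rot: [-180.0, 2.4, -21.5]
wrist_force: [-0.8, -0.3, -0.1]
opening: 0.0857
t 22.6 p [ 0.5337 -0.0799  0.1754] rot [-180.      2.41  -21.51] F [-0.76 -0.27 -0.06] T [-0.02 -0.04  0.02] op 0.0857 q [ -8.8   5.2   4.1  91.2   0.5 102.7]
tot t [-0.0428 -0.0003  0.1036] tot w [-0.0002  0.0134 -0.0084] rows 1 1 t/row [-0.0428 -0.0003  0.1036] w/row [-0.0002  0.0134 -0.0084]
```

View pics/w9.png

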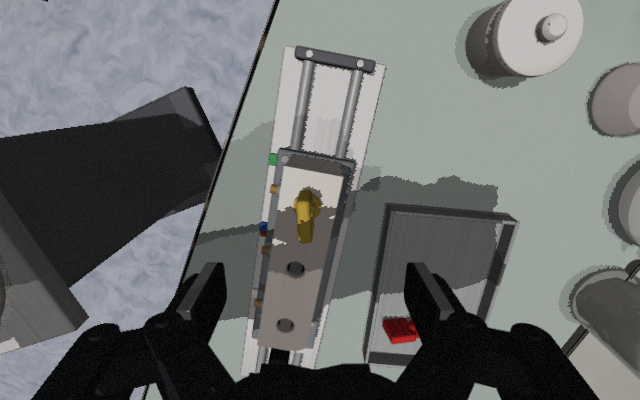

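View pics/t9.png

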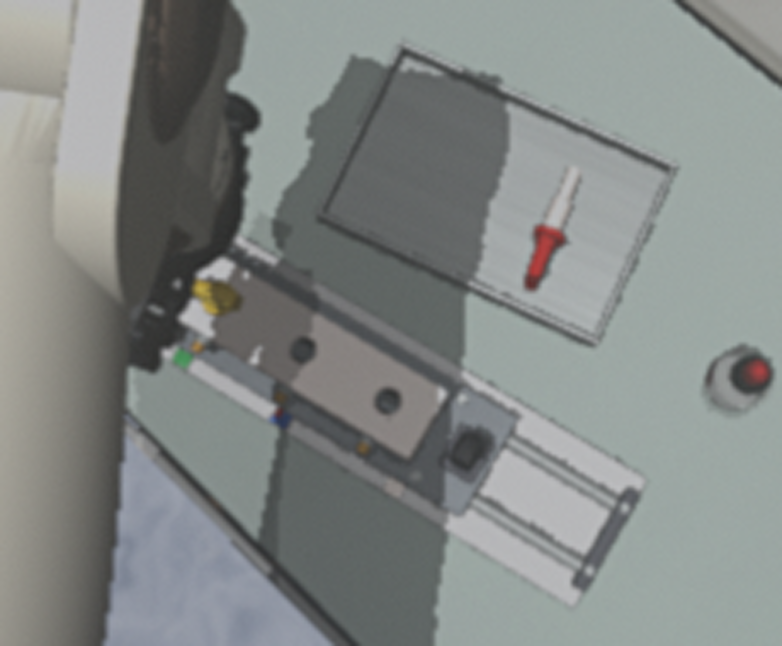

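Red lies well inside the tray, and the sled stands at blue with bores 0 and 1 empty. Yellow is at about (307,212) in the wrist image; I'll straighten the tool above it and measure again.

```bash
python3 -m pendant '[[-0.042,0,0.05,0,0.0134,-0.0084,0],[0,0,0.05,0,0,0,0],[0,0,0,0,0,0,0]]'; python3 go.py .5228 -.0755 .15 -20
python3 - <<'E'
from h import *
im=bot.camera('wrist'); cv2.imwrite('pics/w10.png',im[:,:,::-1])
crop('w',im,250,130,400,330,2.8,'w10z')
E
```

```text
time: 23.0
ee_pos: [0.5237, -0.0765, 0.1496]
tcp_rot: [-180.0, -0.0, -19.2]
wrist_force: [-0.1, 0.1, -0.3]
opening: 0.0858
t 23.0 p [ 0.5237 -0.0765  0.1496] rot [-1.7996e+02 -4.0000e-02 -1.9160e+01] F [-0.12  0.11 -0.34] T [ 0.01  0.01 -0.01] op 0.0858 q [ -8.3   1.2  -2.9  85.8   0.  100.8]
tot t [-0.0048 -0.0024 -0.0018] tot w [-0.0002 -0.0002  0.0046] rows 1 1 t/row [-0.0048 -0.0024 -0.0018] w/row [-0.0002 -0.0002  0.0046]
```

View pics/w10z.png

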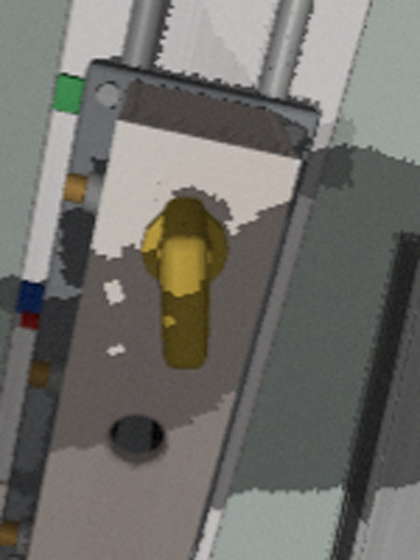

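Run:
```python
from h import *
c=cal('wrist')
P=lambda u,v,z:onz(c,(250+u/2.8-.3,130+v/2.8-.3),z)
print('collar',P(185,243,.089))
a,b=P(184,250,.121),P(185,355,.121);v=a-b;print('mid line',a,b,np.degrees(np.arctan2(v[1],v[0])))
print('hole1',P(137,437,.084))
o=bot.get_obs(); print(proj(c,o['ee_pos']-[0,0,.03]), 'px x of grip',250+185/2.8)
```

```text
collar [ 0.52475075 -0.07490981  0.089     ]
mid line [ 0.52806735 -0.06419012  0.121     ] [ 0.52012509 -0.08769897  0.121     ] 71.33290828164064
hole1 [ 0.49272815 -0.12684356  0.084     ]
[[315.79158763 238.66084146]] px x of grip 316.07142857142856
```

```bash
python3 -m pendant '[[0,-0.005,0.08,0,0,0,0],[0,0,0.08,0,0,0,0],[0,0,0.055,0,0,0,0],[0,0,0,0,0,0,0]]'; python3 go.py .5243 -.0753 .095 -19
```

```text
time: 23.45
ee_pos: [0.527, -0.076, 0.0975]
tcp_rot: [-179.9, -0.2, -19.0]
wrist_force: [0.1, -0.2, 0.6]
opening: 0.0853
t 23.45 p [ 0.527  -0.076   0.0975] rot [-179.91   -0.19  -19.04] F [ 0.1  -0.19  0.65] T [-0.02  0.02  0.08] op 0.0853 q [-8.200e+00  1.900e+00 -8.000e+00  8.000e+01  1.000e-01  1.008e+02]
tot t [-0.0114  0.0008  0.0099] tot w [-0.0005 -0.001  -0.0002] rows 1 1 t/row [-0.0114  0.0008  0.0099] w/row [-0.0005 -0.001  -0.0002]
```

```bash
python3 -m pendant '[[-0.011,0,0.008,0,0,0,0],[0,0,0,0,0,0,0]]'; python3 -m pendant '[[0,0,0,0,0,0,1],[0,0,0,0,0,0,1],[0,0,0,0,0,0,1],[0,0,0,0,0,0,1],[0,0,0,0,0,0,1],[0,0,0,0,0,0,1],[0,0,0,0,0,0,1]]' 60; python3 go.py
```

```text
time: 23.65
ee_pos: [0.5249, -0.0753, 0.0965]
tcp_rot: [-179.9, -0.2, -19.0]
wrist_force: [-0.7, 0.7, 0.4]
opening: 0.0852
time: 24.35
ee_pos: [0.5257, -0.0754, 0.0993]
tcp_rot: [-179.9, -0.4, -19.0]
wrist_force: [-0.9, 0.2, 0.5]
opening: 0.0087
t 24.35 p [ 0.5257 -0.0754  0.0993] rot [-179.87   -0.39  -19.01] F [-0.89  0.21  0.48] T [0.06 0.26 0.03] op 0.0087 q [-8.200e+00  1.400e+00 -8.200e+00  7.990e+01  1.000e-01  1.008e+02]
```

```bash
python3 -m pendant '[[0,0,-0.006,0,0,-0.047,1],[0,0,-0.006,0,0,-0.047,1],[0,0,-0.006,0,0,-0.047,1],[0,0,-0.006,0,0,-0.047,1],[0,0,-0.006,0,0,-0.047,1],[0,0,-0.006,0,0,-0.047,1],[0,0,-0.006,0,0,-0.047,1],[0,0,-0.006,0,0,-0.047,1]]'; python3 go.py .5253 -.0753 .1 50
```

```text
time: 25.15
ee_pos: [0.522, -0.075, 0.1008]
tcp_rot: [-179.6, 0.2, 49.8]
wrist_force: [2.3, -0.8, -8.3]
opening: 0.0089
t 25.15 p [ 0.522  -0.075   0.1008] rot [-179.59    0.18   49.83] F [ 2.25 -0.8  -8.26] T [-0.34 -0.47 -0.18] op 0.0089 q [-8.2  1.8 -7.7 81.   0.1 32. ]
tot t [0.0076 0.0108 0.0033] tot w [-0.0023  0.001  -0.001 ] rows 1 1 t/row [0.0076 0.0108 0.0033] w/row [-0.0023  0.001  -0.001 ]
```

```bash
python3 -m pendant '[[0.004,0.005,-0.007,-0.0023,0.001,-0.046,1],[0,0,-0.007,0,0,-0.047,1],[0,0,-0.007,0,0,-0.047,1],[0,0,-0.007,0,0,-0.047,1],[0,0,-0.007,0,0,-0.047,1],[0,0,-0.007,0,0,-0.047,1],[0,0,-0.007,0,0,-0.047,1],[0,0,-0.007,0,0,-0.047,1]]'; python3 go.py .524 -.0753 .1 118
```

```text
time: 25.95
ee_pos: [0.5221, -0.0762, 0.1025]
tcp_rot: [-179.4, -0.3, 118.6]
wrist_force: [3.9, -2.9, -10.3]
opening: 0.0089
t 25.95 p [ 0.5221 -0.0762  0.1025] rot [-179.4    -0.31  118.56] F [  3.87  -2.91 -10.28] T [-0.54 -0.85 -0.2 ] op 0.0089 q [ -8.2   2.   -7.3  81.4  -0.1 -36.8]
tot t [-0.0005  0.0087  0.0098] tot w [-0.0033 -0.0017  0.0031] rows 1 1 t/row [-0.0005  0.0087  0.0098] w/row [-0.0033 -0.0017  0.0031]
```

```bash
python3 -m pendant '[[0,0.005,-0.008,-0.003,-0.002,-0.046,1],[0,0,-0.008,0,0,-0.047,1],[0,0,-0.008,0,0,-0.047,1],[0,0,-0.008,0,0,-0.047,1],[0,0,-0.008,0,0,-0.047,1],[0,0,-0.008,0,0,-0.047,1],[0,0,-0.008,0,0,-0.047,1]]'; python3 go.py .523 -.0753 .1 179
python3 - <<'E'
from h import *
im=bot.camera('side'); crop('s',im,200,110,420,300,3.5,'s11')
E
```

```text
time: 26.65
ee_pos: [0.5234, -0.0774, 0.1043]
tcp_rot: [-179.8, -0.5, 178.7]
wrist_force: [5.3, -1.5, -12.3]
opening: 0.009
t 26.65 p [ 0.5234 -0.0774  0.1043] rot [-179.84   -0.51  178.71] F [  5.33  -1.54 -12.26] T [-0.35 -1.2  -0.16] op 0.009 q [ -8.3   2.   -7.1  81.4  -0.2 -97. ]
tot t [0.0015 0.0086 0.0173] tot w [-0.0009 -0.0029 -0.0016] rows 1 1 t/row [0.0015 0.0086 0.0173] w/row [-0.0009 -0.0029 -0.0016]
```

View pics/s11.png

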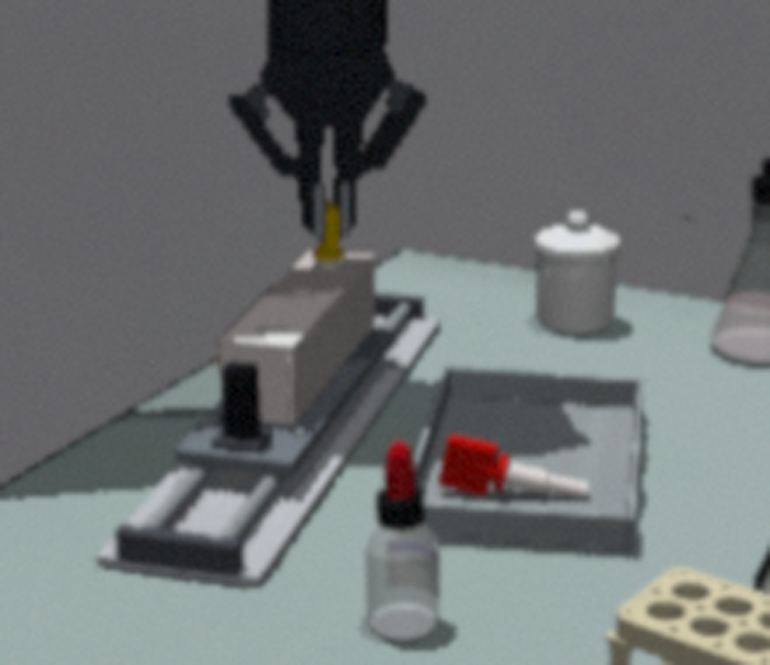

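```bash
python3 -m pendant '[[0.001,0.007,-0.007,-0.001,-0.003,-0.046,1],[0,0,-0.007,0,0,-0.047,1],[0,0,-0.007,0,0,-0.047,1],[0,0,-0.007,0,0,-0.047,1],[0,0,-0.007,0,0,-0.047,1],[0,0,-0.007,0,0,-0.047,1],[0,0,-0.007,0,0,-0.047,1],[0,0,-0.007,0,0,-0.047,1]]'; python3 go.py .523 -.0755 .1 -113
```

```text
time: 27.5
ee_pos: [0.5246, -0.0777, 0.1062]
tcp_rot: [179.7, -0.2, -112.6]
wrist_force: [4.8, -1.2, -10.3]
opening: 0.0088
t 27.5 p [ 0.5246 -0.0777  0.1062] rot [ 179.69   -0.22 -112.61] F [  4.82  -1.23 -10.34] T [-0.14 -0.94 -0.19] op 0.0088 q [-8.400e+00  2.000e+00 -6.900e+00  8.150e+01 -1.000e-01 -1.657e+02]
tot t [-0.0059  0.0092  0.0246] tot w [ 0.0017 -0.0012  0.0022] rows 1 1 t/row [-0.0059  0.0092  0.0246] w/row [ 0.0017 -0.0012  0.0022]
```

Now reverse.

```bash
python3 -m pendant '[[-0.004,0.006,-0.007,0.002,-0.001,0.046,1],[0,0,-0.007,0,0,0.047,1],[0,0,-0.007,0,0,0.047,1],[0,0,-0.007,0,0,0.047,1],[0,0,-0.007,0,0,0.047,1],[0,0,-0.007,0,0,0.047,1],[0,0,-0.007,0,0,0.047,1]]'; python3 go.py .523 -.0755 .1 -172
```

```text
time: 28.2
ee_pos: [0.5235, -0.0786, 0.1077]
tcp_rot: [-179.7, -0.5, -171.9]
wrist_force: [3.0, -0.9, -10.1]
opening: 0.0089
t 28.2 p [ 0.5235 -0.0786  0.1077] rot [-179.71   -0.49 -171.92] F [  2.98  -0.85 -10.05] T [-0.2  -0.67  0.23] op 0.0089 q [  -8.3    1.9   -6.8   81.7   -0.4 -106.4]
tot t [0.0001 0.0129 0.0307] tot w [-0.0016 -0.0027  0.0004] rows 1 1 t/row [0.0001 0.0129 0.0307] w/row [-0.0016 -0.0027  0.0004]
```

```bash
python3 -m pendant '[[0,0,-0.007,0,0,0.047,1],[0,0,-0.007,0,0,0.047,1],[0,0,-0.007,0,0,0.047,1],[0,0,-0.007,0,0,0.047,1],[0,0,-0.007,0,0,0.047,1],[0,0,-0.007,0,0,0.047,1]]'; python3 go.py .523 -.0755 .1 134
```

```text
time: 28.8
ee_pos: [0.5225, -0.0785, 0.1088]
tcp_rot: [-179.1, -0.5, 136.5]
wrist_force: [3.0, 0.4, -9.2]
opening: 0.0084
t 28.8 p [ 0.5225 -0.0785  0.1088] rot [-179.11   -0.51  136.51] F [ 3.02  0.41 -9.16] T [ 0.1  -0.62  0.13] op 0.0084 q [ -8.3   2.3  -6.3  82.4  -0.4 -54.8]
tot t [0.0065 0.0108 0.0352] tot w [-0.005  -0.0027  0.014 ] rows 1 1 t/row [0.0065 0.0108 0.0352] w/row [-0.005  -0.0027  0.014 ]
```

```bash
python3 -m pendant '[[0.005,0.008,-0.008,-0.005,-0.002,0.046,1],[0,0,-0.008,0,0,0.047,1],[0,0,-0.008,0,0,0.047,1],[0,0,-0.008,0,0,0.047,1],[0,0,-0.008,0,0,0.047,1],[0,0,-0.008,0,0,0.047,1],[0,0,-0.008,0,0,0.047,1],[0,0,-0.008,0,0,0.047,1]]'; python3 go.py .523 -.076 .1 67
```

```text
time: 29.6
ee_pos: [0.5217, -0.0765, 0.1108]
tcp_rot: [-179.2, 0.2, 67.8]
wrist_force: [4.0, -0.9, -11.6]
opening: 0.0083
t 29.6 p [ 0.5217 -0.0765  0.1108] rot [-179.21    0.25   67.81] F [  3.97  -0.87 -11.62] T [-0.27 -1.13  0.19] op 0.0083 q [-8.3  2.  -6.3 82.5 -0.1 13.9]
tot t [0.0038 0.0045 0.0432] tot w [-0.0044  0.0014  0.0045] rows 1 1 t/row [0.0038 0.0045 0.0432] w/row [-0.0044  0.0014  0.0045]
```

```bash
python3 -m pendant '[[0,0,-0.007,0,0,0.047,1],[0,0,-0.007,0,0,0.047,1],[0,0,-0.007,0,0,0.047,1],[0,0,-0.007,0,0,0.047,1],[0,0,-0.007,0,0,0.047,1],[0,0,-0.007,0,0,0.047,1]]'; python3 go.py .523 -.076 .1 16
```

```text
time: 30.2
ee_pos: [0.5226, -0.0767, 0.112]
tcp_rot: [-179.6, 1.1, 16.2]
wrist_force: [3.8, -0.5, -9.7]
opening: 0.0088
t 30.2 p [ 0.5226 -0.0767  0.112 ] rot [-179.59    1.09   16.25] F [ 3.8  -0.5  -9.66] T [-0.24 -1.11  0.14] op 0.0088 q [-8.3  2.5 -5.7 82.9 -0.1 65.5]
tot t [ 0.0032 -0.0018  0.048 ] tot w [-0.0023  0.0061  0.0013] rows 1 1 t/row [ 0.0032 -0.0018  0.048 ] w/row [-0.0023  0.0061  0.0013]
```

```bash
python3 -m pendant '[[0.002,0,-0.008,-0.002,0.006,0.046,1],[0,0,-0.008,0,0,0.047,1],[0,0,-0.008,0,0,0.047,1],[0,0,-0.008,0,0,0.047,1],[0,0,-0.008,0,0,0.047,1],[0,0,-0.008,0,0,0.047,1]]'; python3 go.py .523 -.076 .1 -35
```

```text
time: 30.8
ee_pos: [0.5236, -0.0775, 0.1138]
tcp_rot: [179.7, 0.3, -35.3]
wrist_force: [6.0, -1.7, -13.2]
opening: 0.0084
t 30.8 p [ 0.5236 -0.0775  0.1138] rot [179.67   0.27 -35.26] F [  6.02  -1.68 -13.18] T [-0.67 -1.34  0.1 ] op 0.0084 q [ -8.3   1.8  -6.2  82.4  -0.2 116.9]
tot t [-0.0052 -0.0038  0.0552] tot w [ 0.0018  0.0015 -0.0014] rows 1 1 t/row [-0.0052 -0.0038  0.0552] w/row [ 0.0018  0.0015 -0.0014]
```

```bash
python3 -m pendant '[[0,0,-0.007,0,0,0.047,1],[0,0,-0.007,0,0,0.047,1],[0,0,-0.007,0,0,0.047,1],[0,0,-0.007,0,0,0.047,1],[0,0,-0.007,0,0,0.047,1],[0,0,-0.007,0,0,0.04,1]]'; python3 go.py .523 -.076 .1 -86
```

```text
time: 31.4
ee_pos: [0.5249, -0.0784, 0.1214]
tcp_rot: [179.5, -0.2, -85.8]
wrist_force: [0.7, -1.1, 0.2]
opening: 0.0088
t 31.4 p [ 0.5249 -0.0784  0.1214] rot [ 1.7955e+02 -1.6000e-01 -8.5790e+01] F [ 0.7  -1.14  0.22] T [-0.08 -0.1   0.02] op 0.0088 q [ -8.4   2.   -5.2  83.2  -0.3 167.4]
tot t [-0.0103  0.0063  0.0856] tot w [ 0.0025 -0.0009  0.0012] rows 1 1 t/row [-0.0103  0.0063  0.0856] w/row [ 0.0025 -0.0009  0.0012]
```

```bash
python3 -m pendant '[[0,0,-0.012,0,0,-0.04,1],[0,0,-0.012,0,0,-0.04,1],[0,0,-0.012,0,0,-0.04,1],[0,0,-0.012,0,0,-0.04,1]]'; python3 go.py; python3 -m pendant '[[0,0,-0.05,0,0,0,1],[0,0,-0.06,0,0,0,1],[0,0,-0.08,0,0,0,1],[0,0,-0.08,0,0,0,1],[0,0,0,0,0,0,1]]'; python3 go.py
python3 - <<'E'
from h import *
im=bot.camera('wrist'); cv2.imwrite('pics/w12.png',im[:,:,::-1])
im=bot.camera('side'); crop('s',im,200,110,420,300,3.5,'s12')
im=bot.camera('top'); crop('t',im,200,140,430,330,3.4,'t12')
E
```

```text
time: 31.8
ee_pos: [0.5253, -0.0784, 0.1327]
tcp_rot: [179.5, 0.1, -56.7]
wrist_force: [-0.4, 0.4, -1.2]
opening: 0.0086
t 31.8 p [ 0.5253 -0.0784  0.1327] rot [ 1.7951e+02  9.0000e-02 -5.6670e+01] F [-0.44  0.38 -1.23] T [-0.06 -0.03  0.  ] op 0.0086 q [ -8.4   2.   -4.   84.5  -0.3 138.3]
time: 32.3
ee_pos: [0.5262, -0.0782, 0.2064]
tcp_rot: [179.6, 0.0, -57.3]
wrist_force: [0.3, 0.2, -1.3]
opening: 0.0088
t 32.3 p [ 0.5262 -0.0782  0.2064] rot [ 1.7959e+02  2.0000e-02 -5.7330e+01] F [ 0.34  0.22 -1.28] T [ 0.04 -0.05 -0.01] op 0.0088 q [ -8.3   2.4   4.6  92.5  -0.3 139. ]
```

View pics/w12.png

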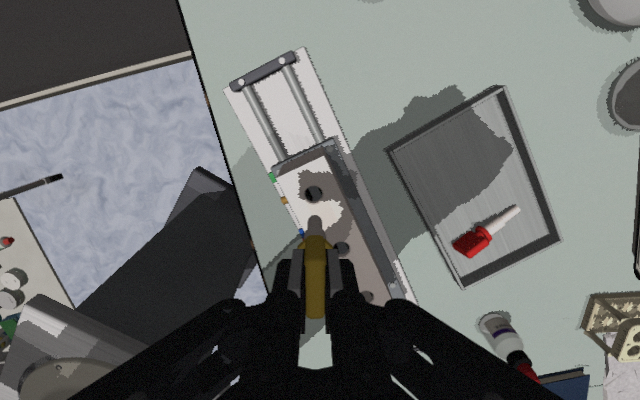

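View pics/s12.png

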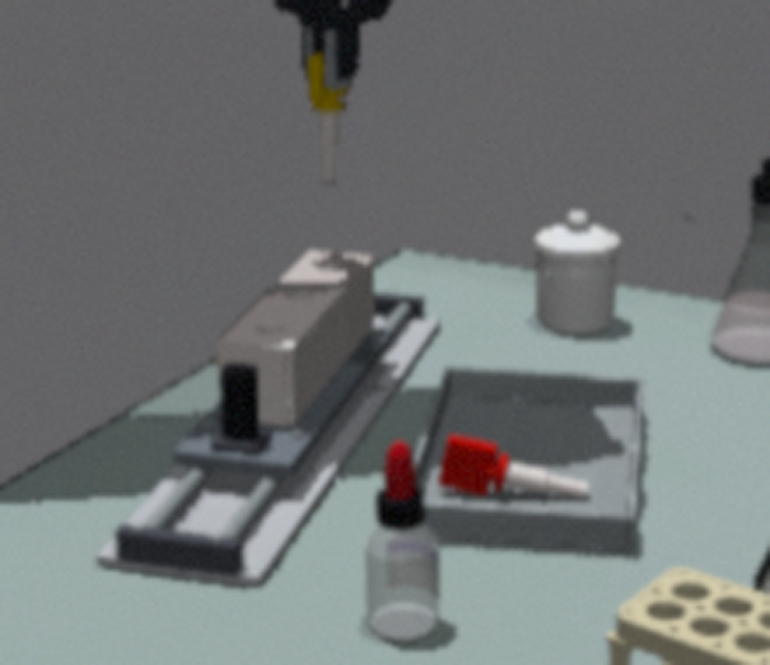

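View pics/t12.png

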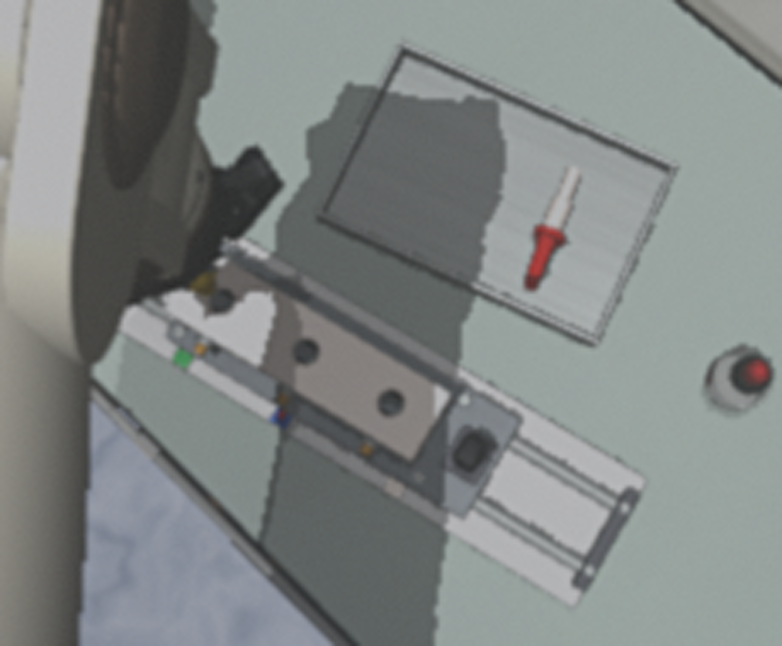

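```bash
python3 go.py .606 -.213 .2 63.8
```

```text
t 32.45 p [ 0.5251 -0.0781  0.2024] rot [179.38   0.2  -57.23] F [ 0.06 -0.99 -0.59] T [ 0.02 -0.1  -0.05] op 0.0086 q [ -8.3   2.4   4.2  92.4  -0.3 138.9]
tot t [0.6291 0.0199 0.0077] tot w [ 0.0009  0.0043 -0.6724] rows 4 15 t/row [0.1573 0.005  0.0019] w/row [ 0.0001  0.0003 -0.0448]
```

```bash
python3 -m pendant '[[0.1,0.004,-0.01,0,0,0,1],[0.14,0.004,-0.01,0,0,0,1],[0.14,0.004,0,0,0,0,1],[0.12,0.004,0,0,0,0,1],[0.1,0.004,0,0,0,0,1],[0.03,0,0,0,0,0,1],[0,0,0,0,0,0,1]]';python3 -m pendant '[[0,0,0,0,0,-0.047,1],[0,0,0,0,0,-0.047,1],[0,0,0,0,0,-0.047,1],[0,0,0,0,0,-0.047,1],[0,0,0,0,0,-0.047,1],[0,0,0,0,0,-0.047,1],[0,0,0,0,0,-0.047,1],[0,0,0,0,0,-0.047,1],[0,0,0,0,0,-0.047,1],[0,0,0,0,0,-0.047,1],[0,0,0,0,0,-0.047,1],[0,0,0,0,0,-0.047,1]]'; python3 go.py .606 -.213 0.18 63.8
```

```text
time: 33.15
ee_pos: [0.6062, -0.2169, 0.1982]
tcp_rot: [179.0, 0.7, -57.5]
wrist_force: [-0.1, -0.4, -0.5]
opening: 0.0083
time: 34.35
ee_pos: [0.5991, -0.2029, 0.195]
tcp_rot: [-178.5, 1.0, 45.8]
wrist_force: [0.1, -0.7, -0.6]
opening: 0.0084
t 34.35 p [ 0.5991 -0.2029  0.195 ] rot [-178.49    0.98   45.79] F [ 0.12 -0.7  -0.61] T [-0.06 -0.02  0.1 ] op 0.0084 q [-18.6  18.   21.2  94.9  -0.2  25.6]
tot t [-0.0085  0.0495  0.0588] tot w [-0.0092  0.0041 -0.1001] rows 1 3 t/row [-0.0085  0.0495  0.0588] w/row [-0.0031  0.0014 -0.0334]
```

```bash
python3 -m pendant '[[0,0.02,0,-0.003,0.001,-0.034,1],[0,0.02,0,-0.003,0.001,-0.034,1],[0,0,0,-0.003,0.001,-0.034,1],[0,0,0,-0.042,0,0,1],[0,0,0,-0.042,0,0,1],[0,0,0,-0.042,0,0,1],[0,0,0,-0.042,0,0,1],[0,0,0,-0.042,0,0,1],[0,0,0,-0.042,0,0,1],[0,0,0,0,0,0,1]]';  python3 - <<'E'
from h import *
im=bot.camera('side'); crop('s',im,200,110,420,300,3.5,'s13')
im=bot.camera('wrist'); cv2.imwrite('pics/w13.png',im[:,:,::-1])
im=bot.camera('top'); crop('t',im,200,140,430,330,3.4,'t13')
E
python3 tl.py .612 -.211 .1 63.8 45
```

```text
time: 35.35
ee_pos: [0.5992, -0.197, 0.1774]
tcp_rot: [134.2, 0.0, 65.6]
wrist_force: [-0.6, 0.3, -2.1]
opening: 0.0086
t 35.5 p [ 0.6057 -0.1994  0.1898] rot [ 1.337e+02 -7.000e-02  6.558e+01] F [ 0.59 -0.49 -0.84] T [ 0.31  0.64 -0.02] op 0.0089 q [-15.3 -26.6 -35.9  34.7  -6.5   6.4]
axis z [ 0.659 -0.298 -0.691] x [0.413 0.911 0.001] tip [ 0.6472 -0.2181  0.1463]
t [-0.0324 -0.2305  0.2787] w [ 0.0072 -0.0073  0.0066]
```

View pics/s13.png

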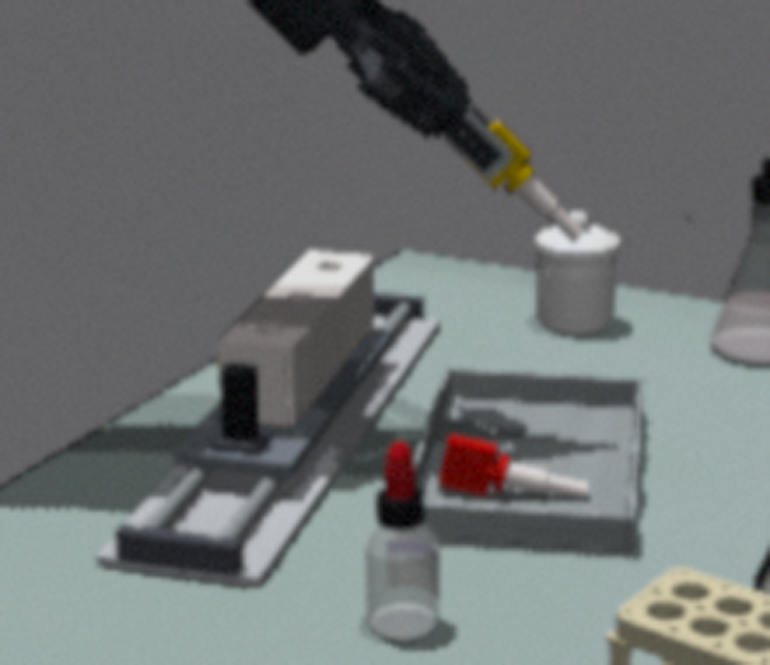

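View pics/t13.png

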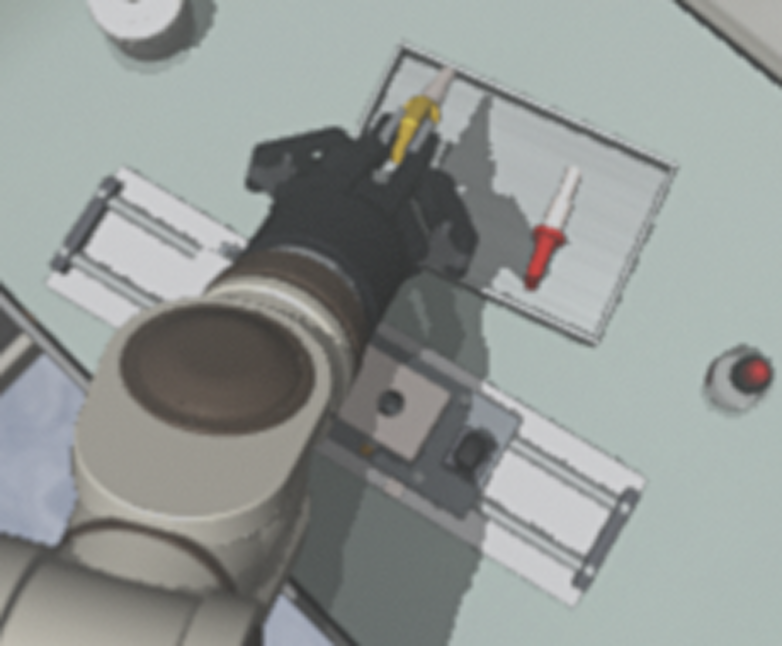

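```bash
python3 -m pendant '[[-0.012,-0.05,0.07,0.0024,-0.0036,0.003,1],[-0.012,-0.05,0.07,0.0024,-0.0036,0.003,1],[-0.012,-0.055,0.07,0.0024,0,0,1],[0,-0.05,0.05,0,0,0,1],[0,0,0,0,0,0,1]]';python3 tl.py .609 -.216 .08 63.8 45
```

```text
time: 36.0
ee_pos: [0.6248, -0.2155, 0.1248]
tcp_rot: [134.5, -0.2, 63.8]
wrist_force: [-0.0, -0.8, -1.1]
opening: 0.0088
t 36.0 p [ 0.6248 -0.2155  0.1248] rot [134.46  -0.22  63.84] F [-0.02 -0.76 -1.14] T [0.32 0.67 0.04] op 0.0088 q [-16.  -20.4 -38.6  26.7  -7.1   7.3]
axis z [ 0.642 -0.312 -0.7  ] x [0.441 0.898 0.004] tip [ 0.6653 -0.2352  0.0807]
t [-0.0304 -0.1672  0.0855] w [ 0.003  -0.001  -0.0007]
```

```bash
python3 -m pendant '[[-0.01,-0.056,0.029,0.003,0,0,1],[-0.01,-0.056,0.029,0,0,0,1],[-0.01,-0.056,0.029,0,0,0,1],[0,0,0,0,0,0,1]]';python3 tl.py .609 -.216 .054 63.8 45
```

```text
time: 36.4
ee_pos: [0.6124, -0.2172, 0.0834]
tcp_rot: [134.8, -0.3, 63.8]
wrist_force: [-0.6, 0.5, -0.3]
opening: 0.0084
t 36.4 p [ 0.6124 -0.2172  0.0834] rot [134.83  -0.3   63.83] F [-0.64  0.54 -0.31] T [0.33 0.68 0.04] op 0.0084 q [-16.7 -20.1 -42.9  22.4  -6.5   6.9]
axis z [ 0.638 -0.309 -0.705] x [0.441 0.898 0.005] tip [ 0.6526 -0.2367  0.039 ]
t [-0.0022 -0.0935  0.0727] w [ 0.0009 -0.0013 -0.001 ]
```

```bash
python3 -m pendant '[[0,-0.045,0.036,0,0,0,1],[0,-0.045,0.036,0,0,0,1],[0,-0.005,0.004,0,0,0,1],[0,0,0,0,0,0,1]]';python3 tl.py .609 -.216 .054 63.8 45
python3 - <<'E'
from h import *
im=bot.camera('side'); crop('s',im,200,110,420,300,3.5,'s14')
E
```

```text
time: 36.8
ee_pos: [0.6113, -0.2163, 0.0566]
tcp_rot: [134.6, -0.4, 63.8]
wrist_force: [-0.1, -0.5, 0.0]
opening: 0.0088
t 36.8 p [ 0.6113 -0.2163  0.0566] rot [134.57  -0.36  63.82] F [-0.11 -0.51  0.01] T [0.33 0.72 0.03] op 0.0088 q [-16.6 -18.8 -45.3  18.4  -6.5   7. ]
axis z [ 0.641 -0.31  -0.702] x [0.441 0.897 0.006] tip [ 0.6517 -0.2359  0.0124]
t [-0.003  -0.0136  0.0011] w [ 0.0024 -0.0015 -0.0013]
```

View pics/s14.png

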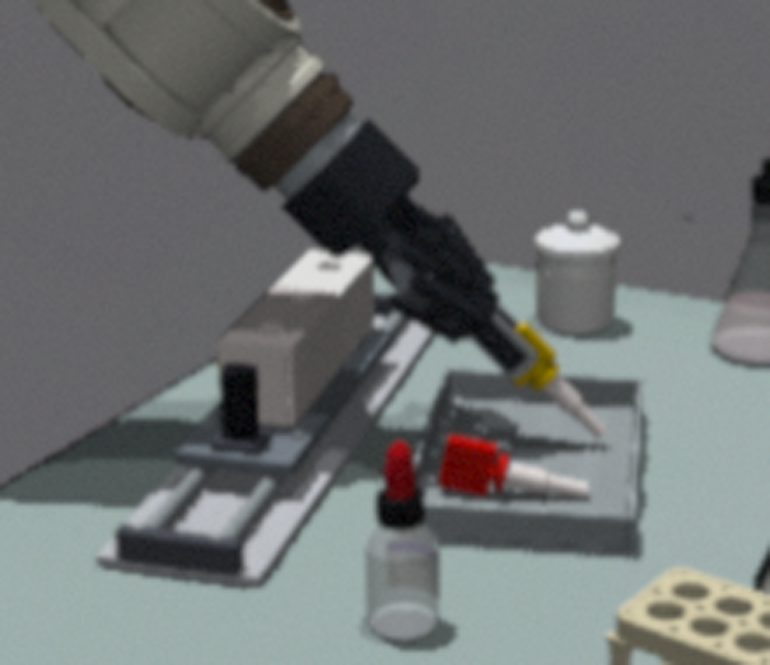

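```bash
python3 -m pendant '[[0,-0.015,0.012,0,0,0,1],[0,0,0,0,0,0,1],[0,0,0,0,0,0,0.65],[0,0,0,0,0,0,0.65],[0,0,0,0,0,0,0.65],[0,0,0,0,0,0,0.65]]';python3 go.py
python3 - <<'E'
from h import *
im=bot.camera('side'); crop('s',im,200,110,420,300,3.5,'s15')
E
python3 -m pendant '[[0,0.085,-0.085,0,0,0,0.65],[0,0.085,-0.085,0,0,0,0.65],[0,0.085,-0.085,0,0,0,0.65],[0,0.085,-0.085,0,0,0,0.65],[0,0.085,-0.085,0,0,0,0.65],[0,0,0,0.042,0,0,0],[0,0,0,0.042,0,0,0],[0,0,0,0.042,0,0,0],[0,0,0,0.042,0,0,0],[0,0,0,0.042,0,0,0],[0,0,0,0.042,0,0,0]]'; python3 go.py .434 -.2225 .17 -31.9
```

```text
time: 37.45
ee_pos: [0.6128, -0.2167, 0.0561]
tcp_rot: [134.2, -0.4, 63.8]
wrist_force: [0.6, 0.5, -0.5]
opening: 0.0302
t 37.45 p [ 0.6128 -0.2167  0.0561] rot [134.25  -0.41  63.82] F [ 0.6   0.55 -0.55] T [0.3  0.55 0.03] op 0.0302 q [-16.6 -18.7 -45.5  17.8  -6.6   7. ]
time: 38.6
ee_pos: [0.6065, -0.2149, 0.2158]
tcp_rot: [-179.6, -0.5, 63.8]
wrist_force: [1.9, -0.4, 0.7]
opening: 0.0853
t 38.6 p [ 0.6065 -0.2149  0.2158] rot [-179.61   -0.49   63.84] F [ 1.91 -0.38  0.71] T [ 0.01 -0.1   0.02] op 0.0853 q [-19.7  18.5  24.1  95.9   0.5   6.4]
tot t [-0.3331 -0.6046  0.1845] tot w [-3.900e-03 -2.000e-04  5.319e-01] rows 4 12 t/row [-0.0833 -0.1511  0.0461] w/row [-0.0003 -0.      0.0443]
```

View pics/s15.png

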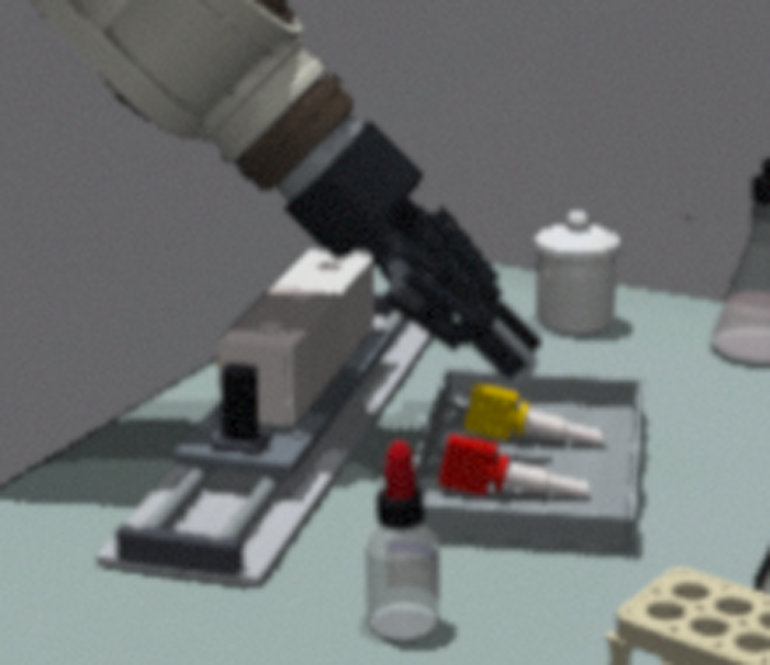

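```bash
python3 -m pendant '[[-0.07,-0.12,0,0,0,0,0],[-0.08,-0.15,0.03,0,0,0,0],[-0.08,-0.15,0.03,0,0,0,0],[-0.07,-0.12,0.03,0,0,0,0],[-0.033,-0.065,0,0,0,0,0],[0,0,0,0,0,0,0]]'; python3 -m pendant '[[0,0,0,0,0,0.045,0],[0,0,0,0,0,0.045,0],[0,0,0,0,0,0.045,0],[0,0,0,0,0,0.045,0],[0,0,0,0,0,0.045,0],[0,0,0,0,0,0.045,0],[0,0,0,0,0,0.045,0],[0,0,0,0,0,0.045,0],[0,0,0,0,0,0.045,0],[0,0,0,0,0,0.045,0],[0,0,0,0,0,0.045,0],[0,0,0,0,0,0.035,0]]'; python3 -m pendant '[[0,0,0,0,0,0,0]]';python3 go.py .4325 -.2235 .17 -31.9;  python3 - <<'E'
from h import *
im=bot.camera('wrist'); cv2.imwrite('pics/w16.png',im[:,:,::-1])
crop('w',im,230,0,400,215,2.7,'w16z')
im=bot.camera('top'); crop('t',im,200,140,430,330,3.4,'t16')
E
```

```text
time: 39.2
ee_pos: [0.4404, -0.2277, 0.169]
tcp_rot: [-177.1, -0.4, 63.8]
wrist_force: [1.0, -0.6, 0.8]
opening: 0.085
time: 40.4
ee_pos: [0.452, -0.2288, 0.1703]
tcp_rot: [-180.0, 2.4, -35.2]
wrist_force: [0.3, -0.4, -0.4]
opening: 0.0855
time: 40.5
ee_pos: [0.4529, -0.2288, 0.1704]
tcp_rot: [-180.0, 2.4, -35.3]
wrist_force: [0.3, -0.6, 0.0]
opening: 0.0857
t 40.5 p [ 0.4529 -0.2288  0.1704] rot [-179.97    2.37  -35.32] F [ 0.3  -0.65  0.  ] T [ 0.02 -0.01  0.01] op 0.0857 q [-27.    0.7  -1.1  90.5   0.4  98.3]
tot t [-0.0789  0.0299  0.0047] tot w [-0.0006  0.0131 -0.019 ] rows 1 1 t/row [-0.0789  0.0299  0.0047] w/row [-0.0006  0.0131 -0.019 ]
```

View pics/w16z.png

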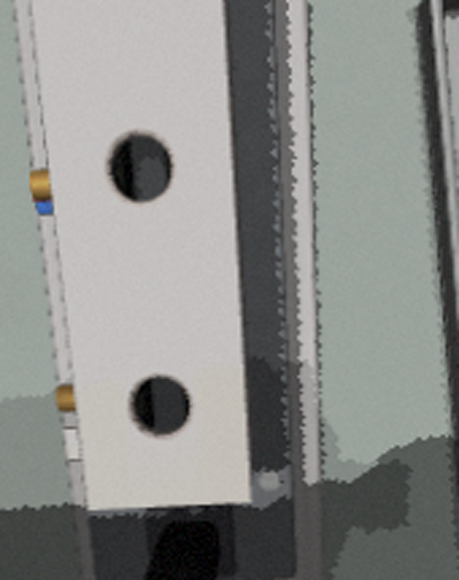

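View pics/t16.png

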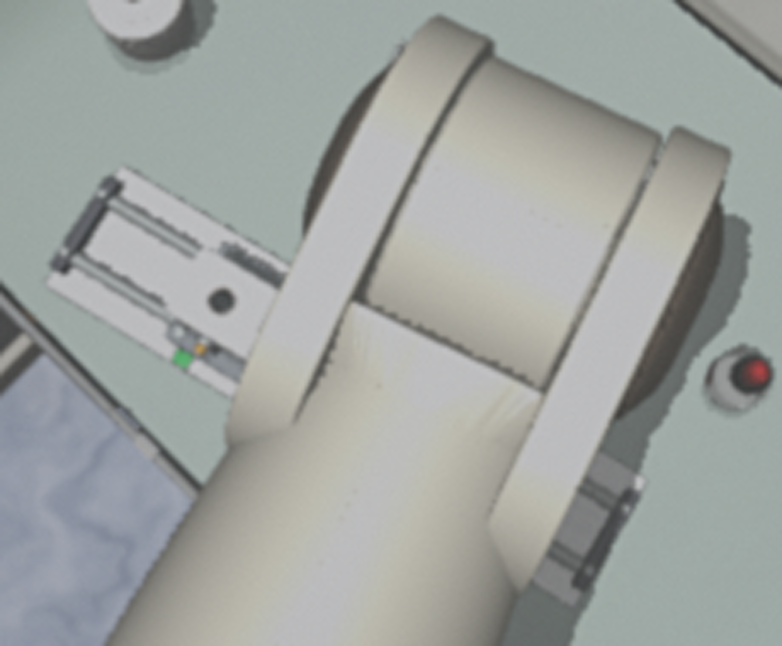

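Run:
```python
from h import *
c=cal('wrist')
P=lambda u,v,z:onz(c,(230+u/2.7-.3,v/2.7-.3),z)
h=P(160.5,405,.084); h1=P(140,167,.084); print(h,h1,h1-h,np.linalg.norm(h1-h),'shift from parked',(h-[.4147,-.2508,.084])[:2]@[.5275,.8496],'vs first',(h-[.4591,-.1769,.084])[:2]@[.5275,.8496])
print('post',h-np.array([.0271,.0454,0]), P(182,560,.081))
```

```text
[ 0.45909458 -0.17990322  0.084     ] [ 0.49032302 -0.12903585  0.084     ] [0.03122845 0.05086737 0.        ] 0.05968839908226706 shift from parked 0.08365204265271352 vs first -0.0025543973472864924
post [ 0.43199458 -0.22530322  0.084     ] [ 0.43679114 -0.21990134  0.081     ]
```

```bash
python3 go.py .4322 -.225 .14 -32 | tail -1; python3 -m pendant '[[-0.04,0.015,0.05,0,0.0131,-0.019,0],[-0.04,0.015,0.05,0,0,0,0],[0,0,0,0,0,0,0]]'; python3 go.py .4322 -.225 .055 -32
```

```text
tot t [-0.0706  0.0346  0.1244] tot w [-0.0006  0.0132 -0.0169] rows 1 1 t/row [-0.0706  0.0346  0.1244] w/row [-0.0006  0.0132 -0.0169]
time: 40.9
ee_pos: [0.4323, -0.2238, 0.1449]
tcp_rot: [-179.9, -0.1, -30.9]
wrist_force: [1.0, 0.6, -0.2]
opening: 0.0854
t 40.9 p [ 0.4323 -0.2238  0.1449] rot [-1.7989e+02 -9.0000e-02 -3.0910e+01] F [ 1.    0.58 -0.19] T [-0.03 -0.02  0.  ] op 0.0854 q [-27.4  -4.6  -9.1  85.4   0.1  93.5]
tot t [0.0014 0.005  0.3596] tot w [-0.0006 -0.0005  0.0061] rows 2 1 t/row [0.0007 0.0025 0.1798] w/row [-0.0006 -0.0005  0.0061]
```

```bash
python3 -m pendant '[[0.0014,0.005,0.1,0,0,0.006,0],[0,0,0.1,0,0,0,0],[0,0,0.1,0,0,0,0],[0,0,0.05,0,0,0,0],[0,0,0,0,0,0,0]]'; python3 go.py .4322 -.225 .055 -32;python3 -m pendant '[[0,0,0,0,0,0,1],[0,0,0,0,0,0,1],[0,0,0,0,0,0,1],[0,0,0,0,0,0,1],[0,0,0,0,0,0,1],[0,0,0,0,0,0,1]]' 60; python3 go.py;  python3 s.py
```

```text
time: 41.4
ee_pos: [0.4362, -0.2264, 0.0586]
tcp_rot: [-179.8, -0.4, -31.5]
wrist_force: [-1.0, 1.0, 0.3]
opening: 0.0852
t 41.4 p [ 0.4362 -0.2264  0.0586] rot [-179.84   -0.43  -31.52] F [-1.04  1.    0.31] T [-0.01  0.03  0.01] op 0.0852 q [-27.5  -3.2 -17.4  75.4   0.1  94. ]
tot t [-0.0168  0.0037  0.0142] tot w [-0.0009 -0.0024  0.0027] rows 1 1 t/row [-0.0168  0.0037  0.0142] w/row [-0.0009 -0.0024  0.0027]
time: 42.0
ee_pos: [0.4326, -0.2238, 0.0633]
tcp_rot: [-179.8, 0.1, -31.4]
wrist_force: [13.7, -8.7, -18.2]
opening: 0.019
t 42.0 p [ 0.4326 -0.2238  0.0633] rot [-1.7981e+02  8.0000e-02 -3.1430e+01] F [ 13.7   -8.71 -18.15] T [-1.7  -2.91 -0.05] op 0.019 q [-27.5  -3.4 -17.   76.5   0.2  94. ]
s 0.08563244766870558 lat -0.000127842071104382
```

```bash
python3 -m pendant '[[0,-0.03,0,0,0,0,1],[0,-0.04,0,0,0,0,1],[0,-0.04,0,0,0,0,1],[0,-0.04,0,0,0,0,1],[0,-0.04,0,0,0,0,1]]'; python3 s.py
```

```text
time: 42.5
ee_pos: [0.4586, -0.1822, 0.0633]
tcp_rot: [-179.9, 0.0, -31.6]
wrist_force: [1.0, -3.2, -5.0]
opening: 0.0178
s 0.13468242166103975 lat 6.790018136857112e-05
```

```bash
python3 -m pendant '[[0,-0.03,0,0,0,0,1],[0,-0.03,0,0,0,0,1],[0,-0.016,0,0,0,0,1],[0,0,0,0,0,0,1]]'; python3 s.py
```

```text
time: 42.9
ee_pos: [0.4706, -0.1628, 0.0633]
tcp_rot: [-179.9, 0.0, -31.4]
wrist_force: [0.5, -2.0, -4.1]
opening: 0.0184
s 0.15749653132673533 lat 3.995004579938253e-05
```

```bash
python3 -m pendant '[[0,-0.012,0,0,0,0,1],[0,-0.004,0,0,0,0,1],[0,0,0,0,0,0,1]]'; python3 s.py; python3 go.py
```

```text
time: 43.2
ee_pos: [0.4728, -0.1594, 0.0633]
tcp_rot: [-179.9, 0.0, -31.4]
wrist_force: [1.4, -1.4, -5.0]
opening: 0.0186
s 0.16152920126144302 lat 7.309541002376181e-05
t 43.2 p [ 0.4728 -0.1594  0.0633] rot [-1.799e+02  1.000e-02 -3.143e+01] F [ 1.37 -1.42 -5.03] T [-0.17 -0.3  -0.11] op 0.0186 q [-1.870e+01 -1.900e+00 -1.550e+01  7.630e+01  1.000e-01  1.027e+02]
```

```bash
python3 -m pendant '[[0,0,0,0,0,0,0],[0,0,0,0,0,0,0],[0,0,0,0,0,0,0],[0,0,-0.15,0,0,0,0],[0,0,-0.19,0,0,0,0],[0,0,-0.19,0,0,0,0],[0,0,0,0,0,0,0]]'; python3 go.py
python3 - <<'E'
from h import *
im=bot.camera('wrist'); cv2.imwrite('pics/w17.png',im[:,:,::-1])
crop('w',im,230,0,400,215,2.7,'w17z')
E
```

```text
time: 43.9
ee_pos: [0.4712, -0.1593, 0.2013]
tcp_rot: [-179.8, 0.1, -31.4]
wrist_force: [-0.0, 0.7, 0.6]
opening: 0.0856
t 43.9 p [ 0.4712 -0.1593  0.2013] rot [-1.7984e+02  1.0000e-01 -3.1440e+01] F [-0.05  0.68  0.64] T [ 0.03 -0.03 -0.01] op 0.0856 q [-18.8  -2.7  -1.1  91.7   0.2 102.7]
```

View pics/w17z.png

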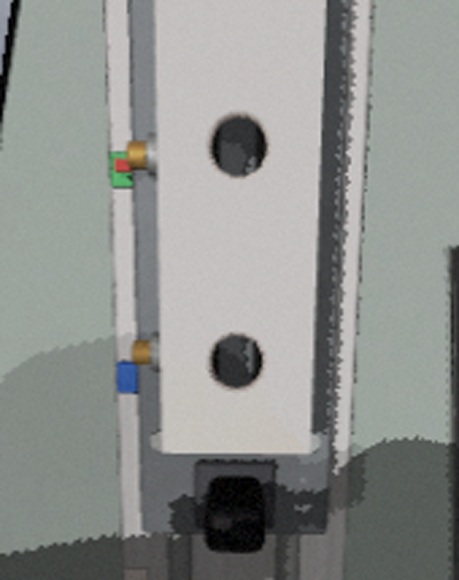

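```bash
python3 - <<'E'
from h import *
c=cal('wrist')
P=lambda u,v,z:onz(c,(230+u/2.7-.3,v/2.7-.3),z)
h=P(236,361,.084); print(h,(h-[.4147,-.2508,.084])[:2]@[.5275,.8496])
E
python3 go.py .35 -.03 .28
```

```text
[ 0.49861989 -0.11490236  0.084     ] 0.1597263794465507
t 43.95 p [ 0.4706 -0.1591  0.1984] rot [-179.87    0.27  -31.45] F [ 0.49  0.02 -1.63] T [ 0.05 -0.02  0.01] op 0.0855 q [-18.8  -2.6  -1.3  91.6   0.2 102.7]
tot t [-0.6825 -0.1895 -0.3228] tot w [0. 0. 0.] rows 4 0 t/row [-0.1706 -0.0474 -0.0807] w/row [0. 0. 0.]
```

```bash
python3 -m pendant '[[0,0,-0.15,0,0,0,0],[0,0,-0.15,0,0,0,0],[-0.15,-0.045,0,0,0,0,0],[-0.15,-0.045,0,0,0,0,0],[-0.15,-0.045,0,0,0,0,0],[-0.1,-0.045,0,0,0,0,0],[0,0,0,0,0,0,0]]'; python3 go.py
python3 - <<'E'
from h import *
im=bot.camera('top'); cv2.imwrite('pics/t18.png',im[:,:,::-1]); crop('t',im,200,140,430,330,3.4,'t18z')
im=bot.camera('side'); crop('s',im,200,110,420,300,3.5,'s18')
E
```

```text
time: 44.65
ee_pos: [0.3735, -0.0465, 0.2711]
tcp_rot: [-179.9, 0.8, -31.6]
wrist_force: [0.1, -0.4, 0.2]
opening: 0.0849
t 44.65 p [ 0.3735 -0.0465  0.2711] rot [-179.94    0.79  -31.59] F [ 0.1  -0.41  0.2 ] T [0.01 0.01 0.  ] op 0.0849 q [ -7.4 -16.6  -5.2 102.1   0.4 114.2]
```

View pics/t18z.png

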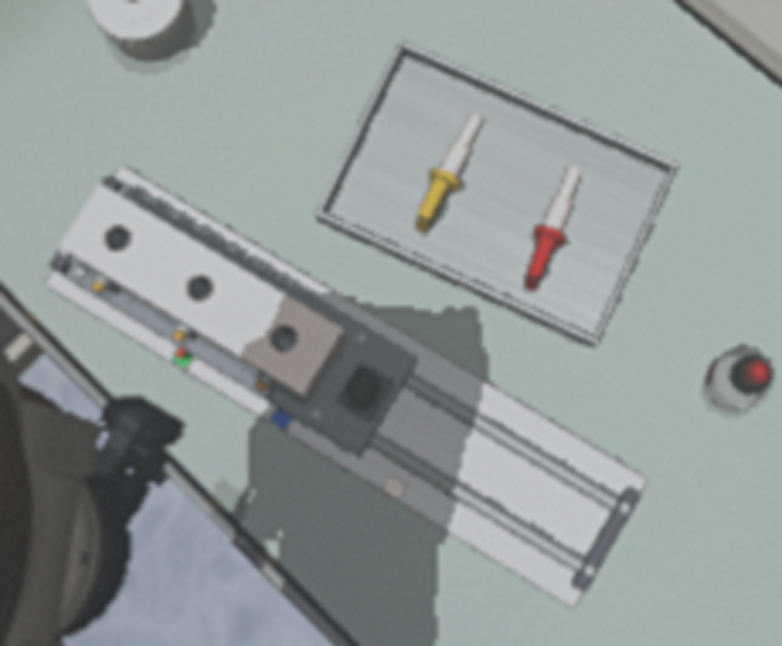

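View pics/s18.png

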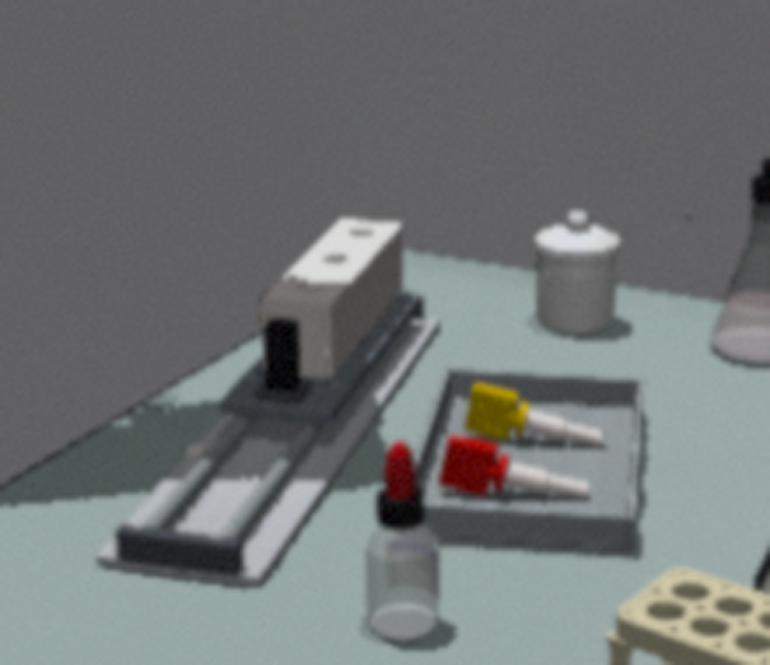

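The sled's pointer is over the green mark (zoomed top view 182,357). Both plugs lie in the tray, with collars at about (443,182) and (550,236). The bottle and jar haven't moved, so I'm handing the job in.

```bash
python3 -m pendant '[[0,0,0,0,0,0,0],[0,0,0,0,0,0,0],[0,0,0,0,0,0,0]]'; python3 -c "
from workcell import bot
print(bot.job_done())"
```

```text
time: 45.05
ee_pos: [0.3761, -0.0495, 0.2693]
tcp_rot: [180.0, 0.9, -31.7]
wrist_force: [-0.2, -0.4, -0.6]
opening: 0.0853
the job is handed in; nothing more can be done
None
```

The job is handed in at 45 s: the sled stands at the green washing station and both plugs lie in the tray. Only the red and yellow plugs were in the block; bore 0 was empty. The hand-in gives no verdict.

- **What I did:** I pinched the grip post and slid the sled to the blue mark. I worked the red and then the yellow plug loose by twisting them back and forth through about 260° while pulling. I laid each one in the tray with the tool tilted 45°, then slid the sled on to green.
- **Pull force:** I read the force only every few rows. The readings were mostly under 13.5 N, with one peak of 15.7 N, just under the 16 N that holds the block down. The block looked seated in every side picture.
- **Last checks:** In the last wrist view the sled had travelled about 159.7 mm from its parking position, with its pointer over the green mark. Both plugs lie well inside the tray walls. The dropper bottle, jar and tray look unmoved, and the arm is clear of everything.
- **One disagreement:** At the blue station the arm's own reading and the first picture gave 86 mm. A later picture gave 83.7 mm, taken with the tool tilted about 2°. Both are inside the 80–90 mm band, but I did not feel for the click directly at either station.

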